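# Slide a plate out of its tray, pinch it and butt it on a tilted weld bed

### The job

One of the two steel plates in the stock tray is longer: slide it along its channel until about 4 to 5 cm of it overhangs the tray's open end, with the plate still lying flat, then pinch that overhanging end and lift the plate out. Holding it tilted to match, lay it gently down flat on the sloping bed of the weld positioner before letting go, above and in line with the short plate already fixed there, and butt its end flush against that plate so that no gap is left. Leave it lying there, drop nothing, and leave the other plate, the angle of the bed and the things round about as they are.

Things in the scene. Friction and masses are not known exactly. Their poses are not given: they have to be found in the camera images.
- long_plate_mid (a point): centre (half-way up) of the longer loose steel plate, 150 x 45 x 6 mm, 0.32 kg (0.8 to 1.2 times that), two drill marks; x along its length, y across its width, z up through its thickness. It lies in one of the tray's two channels, which one varies
- short_plate_mid (a point): centre of the shorter loose plate, 110 x 45 x 6 mm, lying in the other channel; same axes; to be left alone
- tray: fixed steel stock tray 240 x 120 mm; origin at table level under its centre; x along the channels to the open end (away from the robot), y across, z up. Two channels 51 mm wide, centred at y = -28.5 and +28.5 mm; floor 40 mm above the origin, from x = -114 mm (end wall) to +120 mm (open end). Walls stand 12 mm above the floor, so inside the channel a plate's sides cannot be gripped
- tray_mouth (a point): middle of the tray's open end, at floor level (x = 120, y = 0, z = 40 mm in the tray's frame); the space beyond it and below is free. At the start the long plate's far end is 5 to 30 mm inside the open end and its near end at least 50 mm from the end wall; the short plate's far end is 25 to 50 mm inside
- butt_line (a point): on the positioner bed's top face, at the upper end of the short plate fixed there (70 x 45 x 6 mm, on the centre line, x = -70 to 0 mm). x points up the slope, away from the robot, y left across the bed, z out of its face. Well placed, the long plate's centre is 75 mm up x and 3 mm out along z, its upper 50 mm overhanging the bed; it may slide down by itself until it meets the fixed plate
- bed_top_edge (a point): middle of the bed's upper edge, on its face, 100 mm up the slope from the butt line; same axes. The bed is 90 mm wide, 10 mm thick, from x = -80 to +100 mm of the butt line, tilted 24 to 38 degrees (varies; see the axes), low end toward the robot, the butt line about 105 mm above the table. A stiff friction hinge holds it against 60 N at its edge
- red_foot (a point): fixed obstacle: a red magnet foot, 76 mm across and 50 mm high, centre of its top, in front and to the right of the tray; a grey gooseneck, 16 mm thick, rises from it to 0.2 m and bends away to the right
- gauge_block: ground steel block 50 x 75 x 25 mm with holes, loose; origin under its centre; leave alone
- v_block: steel V-block 45 x 50 x 42 mm, loose; origin under its centre; leave alone
- rod_tin: tin with welding rods, 74 mm across, 187 mm tall, loose; origin under its centre; leave alone
- weld_magnet: flat arrow magnet 78 x 105 x 20 mm, loose; origin under its centre; leave alone
- tape_measure: tape measure 38 x 99 x 65 mm, loose; origin under its centre; leave alone
- box_end_b: aluminium box offcut 30 x 60 x 30 mm, loose; origin under its centre; leave alone
- long_plate: the same long plate; origin under its centre, 3 mm below the point above, same axes

How it is judged:
By the outcome, as a careful person would: the job done as asked, in the order asked, and still so for the second after the job is handed in, with the robot touching nothing.
It also fails if it takes over 45 s, if anything falls off the work surface, if the arm or the gripper's body presses on something with over 40 N, if the wrist force passes 120 N, or if a joint passes its speed limit or range.

### The arm

A 7-joint arm with a two-finger parallel gripper is mounted at the origin on the work surface; the furniture and walls round the work are solid. World frame = base frame: x ahead of the robot, y to its left, z up, the work surface at z = 0. Lengths are in m, angles in degrees, forces in N, time in s.
With the tool pointing down it reaches from about 0.425 to 0.875 m from the base axis. Payload 4.7 kg.
Tool frame: the origin (TCP) lies on the centre line of the jaws, within the pads' length; the fingertips stand 8 mm ahead of it and the grasp point (between the pads) lies 11 mm behind it; z points along the fingers, y is the direction in which the jaws open and shut (so a half turn about z gives the same grasp; the last joint's range is limited). The gripper opens to 87 mm and grips with 3 to 60 N. Pads are 19 mm wide; open, the fingers measure 117 mm over their backs; the gripper's body (75 mm by 190 mm) begins 51 mm behind the grasp point.
Start: joints at [68.13, 18.392, -4.016, 83.108, 1.295, 78.541, -3.26], TCP at [0.251, -0.6, 0.2] pointing down, gripper open.
Joint ranges: [-163.93, 163.93], [-17.29, 119.83], [-79.2, 71.16], [3.27, 140.29], [-89.18, 269.18], [5.43, 117.66], [-154.24, 154.24]. Speed limits (degrees/s): [147.25, 147.25, 180, 180, 180, 180, 180].

### API

Orientations are given as [roll, pitch, yaw] about the fixed x, y, z axes, in that order (R = Rz(yaw) Ry(pitch) Rx(roll)).
In Python, from cell import status, vision, workorder gives the robot as it stands.
- The arm moves only by the tool step_arm, never from a script. Its argument "series" is a list of rows, each an object of numbers: "ax", "ay", "az": the turn, a rotation vector about the world's x, y, z in degrees; "x", "y", "z": the shift along the world's x, y, z in m; "claw": the opening in per cent of the stroke, from 0 (shut) to 100 (fully open). In form: [{"ax": .., "ay": .., "az": .., "x": .., "y": .., "z": .., "claw": ..}, ...]. A call has 1 to 12 rows; each row is the pose to reach, as a shift and turn from the pose commanded when the call began; what a row does not reach only later rows make up. A row lasts 1/10 s, in which the tool goes at most 50 mm and 8.59 degrees, less where a joint would pass 70% of its speed; a pose out of reach is approached as far as the arm can. A call with a gripper value outside its range is refused whole. The fingers move at their own pace and stop on an object; "squeeze" is the grip in N (left out, the last holds). Time passes only in rows, so rows that repeat a pose let the fingers close. It gives the time, the measured TCP pose, the force and the opening at its end, in the units of the state.
- status.get_obs(): the state, without advancing time (a new reading comes with each control period).
- vision.read_camera(name): name is "side" or "top"; returns the picture (384x512x3 uint8, red, green, blue); there is no depth.
- vision.camera_params(name): a dict with "fovy" (degrees; the focal length in pixels is half the picture's height over the tangent of half this angle, whatever the lens; pixels are square), "cx", "cy" (the principal point, pixels), "dist" ([k1, k2, p1, p2, k3] as OpenCV has them; the pictures are not rectified), "eye" and "orientation" of the camera in the world. Camera axes: x right, y down, z forward; pixel columns grow to the right and rows downward; lengths in m; the calibration is good to about 2 mm. A picture is of the moment at which its call begins. camera_params takes no time and is no camera call.
- workorder.sign_off(): hands the job in, once; it reports no verdict.
The state is a dict: "time_s": time; "qpos": joint angles; "joint_velocities": joint speeds; "effort": joint torques, N m; "tool_pos": TCP position; "tool_rot": TCP orientation; "force": force on the tool from outside, world axes, zero at the start; "wrist_torque": the same for the moment, N m; "grip_width": finger opening in m.
Only numpy, scipy, OpenCV 4.12 (cv2) and the standard library are available. Lean on these libraries where they do the work, as an engineer would, in place of code of your own. Each camera call takes 0.05 s, during which the arm holds its last target.

## Working session

There is one attempt and no reset: what is moved stays moved. The work goes in short steps, Python scripts to look and compute and a tool call to move; the robot and the scene stay as the last step left them, time stands still between calls to the robot, and variables do not carry over. Pictures are saved under pics/ and viewed, and the job is handed in when it is done.

Besides the shell and the picture viewer there is one more tool, called as name(argument=value, ...) on one line, values as JSON. step_arm: Moves the arm, as the interface text tells. Its arguments: {"type":"object","properties":{"series":{"type":"array"},"squeeze":{"type":"number"}},"required":["series"]}

```bash
ls; mkdir -p pics; python3 - <<'E'
from cell import status, vision, workorder
import cv2
print(status.get_obs())
for n in("side","top"):
    print(n,vision.camera_params(n))
    im=vision.read_camera(n); cv2.imwrite(f"pics/{n}0.png",im[:,:,::-1])
E
```

```text
pics
{'time_s': 0.0, 'qpos': array([68.12946492, 18.43663866, -4.01393221, 83.17602323,  1.29794115,
       78.53957344, -3.26115637]), 'joint_velocities': array([-0.0406448 , -0.00764691,  0.11296752, -0.07418077, -0.02893995,
       -0.05698088,  0.05406422]), 'effort': array([ 3.55221414e-05, -4.91278875e+01, -4.03852919e-01, -3.12528098e+01,
       -6.38312730e-02,  4.37935092e-02,  1.87374853e-04]), 'tool_pos': array([ 0.25030007, -0.59923037,  0.19927896]), 'tool_rot': array([-1.79893165e+02,  9.17179165e-03,  2.26782310e+01]), 'force': array([ 0.12324662, -0.42170739,  0.77601261]), 'wrist_torque': array([-0.02157923, -0.00820135,  0.01065528]), 'grip_width': 0.08731624271889694}
side {'fovy': 57.278085704612046, 'cx': 257.77683089975625, 'cy': 195.5062575054099, 'dist': array([-0.01120118,  0.        ,  0.        ,  0.        ,  0.        ]), 'eye': array([0.34461093, 0.74192986, 0.6955999 ]), 'orientation': array([-126.68632692,    0.39332783, -167.25760017])}
top {'fovy': 50.97408704761172, 'cx': 253.5402300873938, 'cy': 186.92501820944736, 'dist': array([-0.0767176,  0.       ,  0.       ,  0.       ,  0.       ]), 'eye': array([ 0.27986779, -0.02863007,  1.32999784]), 'orientation': array([-169.04232032,    0.50510533,  -91.53990504])}
```

View pics/side0.png

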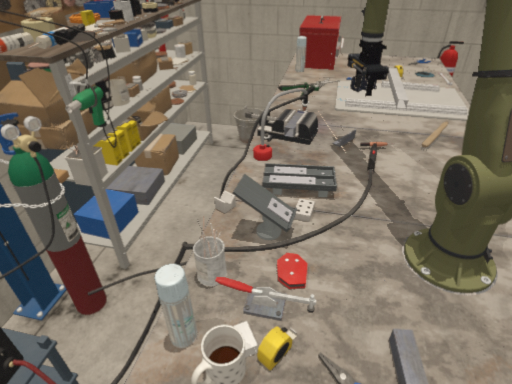

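View pics/top0.png

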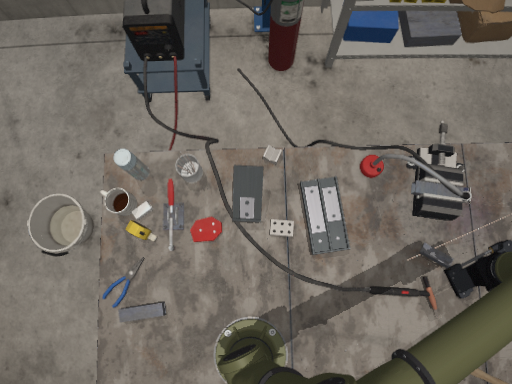

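The overview shows the tray near (323,216) in the top view and (300,180) in the side view, with the bed near (247,195) top and (263,200) side. Next I'll enlarge both areas.

```bash
python3 - <<'E'
import cv2
a=cv2.imread("pics/top0.png"); 
cv2.imwrite("pics/t_tray.png",cv2.resize(a[165:265,285:365],None,fx=7,fy=6*7/6*0.85,interpolation=cv2.INTER_CUBIC)) if 0 else None
cv2.imwrite("pics/t_tray.png",cv2.resize(a[170:262,290:360],None,fx=6,fy=6,interpolation=cv2.INTER_CUBIC))
cv2.imwrite("pics/t_bed.png",cv2.resize(a[150:250,215:305],None,fx=6,fy=6,interpolation=cv2.INTER_CUBIC))
s=cv2.imread("pics/side0.png")
cv2.imwrite("pics/s_both.png",cv2.resize(s[150:245,210:343],None,fx=6,fy=6,interpolation=cv2.INTER_CUBIC))
E
```

```text
(no output)
```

View pics/t_tray.png

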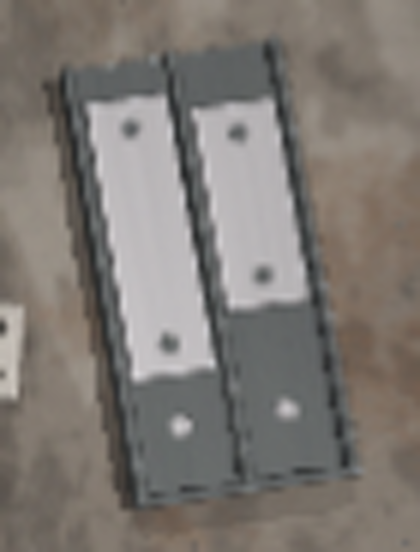

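View pics/t_bed.png

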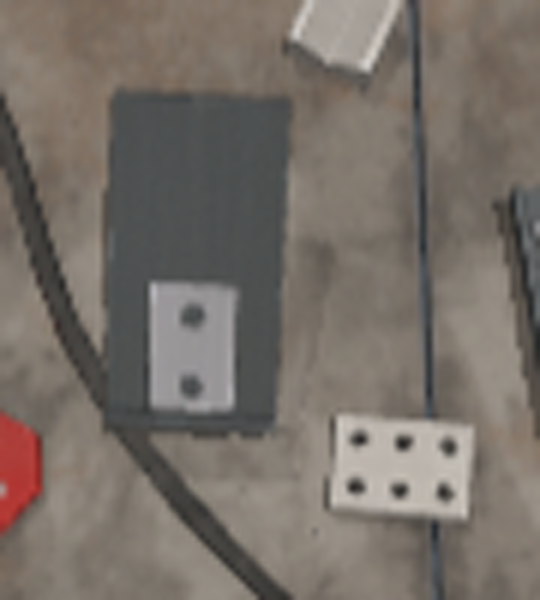

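View pics/s_both.png

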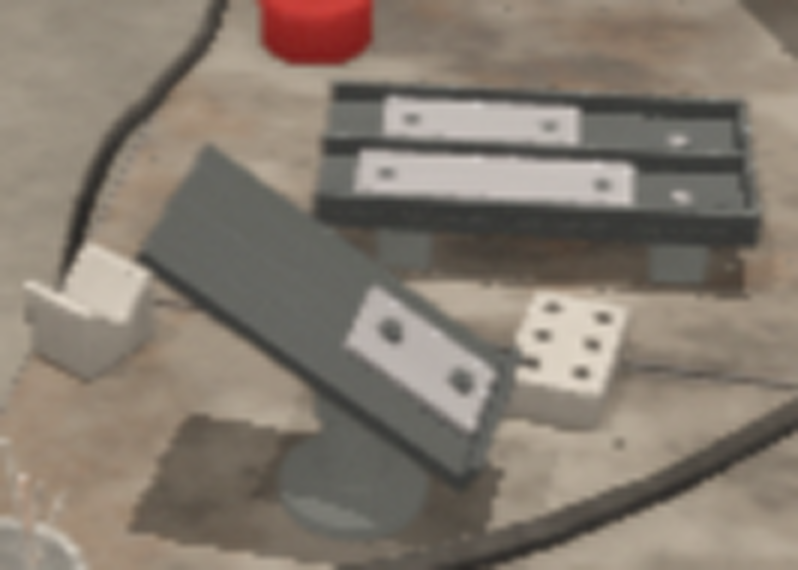

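The long plate is in the left (+y) channel: in the top crop its corners are about (87,102), (168,97), (215,370) and (132,380). The bed and its fixed plate show clearly in both views. Now I'll fit poses from these corners.

```bash
cat > h.py <<'E'
import numpy as np, cv2
from scipy.optimize import least_squares
from scipy.spatial.transform import Rotation as R
from cell import vision
P={n:vision.camera_params(n) for n in("side","top")}
def proj(n,X):
    p=P[n]; f=192/np.tan(np.radians(p['fovy']/2))
    K=np.array([[f,0,p['cx']],[0,f,p['cy']],[0,0,1]])
    Rc=R.from_euler('xyz',p['orientation'],degrees=True).as_matrix()
    Xc=(np.atleast_2d(X)-p['eye'])@Rc
    return cv2.projectPoints(Xc.reshape(-1,1,3),np.zeros(3),np.zeros(3),K,p['dist'])[0].reshape(-1,2)
def px(a,off,s=6): return (np.array(a,float)+.5)/s-.5+np.array(off)
E
cat > fit.py <<'E'
from h import *
# tray
L=lambda xc,l,y,: [(xc+l/2,y+.0225),(xc+l/2,y-.0225),(xc-l/2,y-.0225),(xc-l/2,y+.0225)]
top=px([(87,102),(168,97),(215,370),(132,380),(192,107),(272,99),(310,300),(230,309),(62,72),(277,40),(355,472),(140,503)],(290,170))
side=px([(355,193),(360,150),(635,165),(632,205),(382,137),(387,97),(580,107),(578,145),(318,197),(333,85),(745,100),(760,220)],(210,150))
def model(q):
    x,y,w,xl,yl,xs,ys=q[:7]
    X=[(a,b,.046) for a,b in L(xl,.15,.0285+yl)]+[(a,b,.046) for a,b in L(xs,.11,-.0285+ys)]+[(.12,.06,.052),(.12,-.06,.052),(-.12,-.06,.052),(-.12,.06,.052)]
    X=np.array(X); r=R.from_euler('z',w).as_matrix()
    return X@r.T+[x,y,0]
for use in('both','top','side'):
    def res(q):
        X=model(q); o=[]
        if use!='side': o.append(proj('top',X)-top)
        if use!='top': o.append(proj('side',X)-side)
        return np.r_[np.concatenate(o).ravel(),q[4]*300,q[6]*300]
    s=least_squares(res,[.5,-.15,.1,.02,0,.02,0],loss='soft_l1',x_scale=[.1,.1,.1,.01,.01,.01,.01])
    print(use,'tray',s.x[:2].round(4),np.degrees(s.x[2]).round(2),'long xc',s.x[3:5].round(4),'short',s.x[5:7].round(4),'rms',np.sqrt(np.mean(s.fun**2)).round(2), 'mouth gap',.12-s.x[3]-.075)
    if use=='both': print((s.fun[:-2].reshape(-1,2)).round(1).tolist())
bt=px([(113,93),(290,98),(150,282),(238,288),(234,411),(150,408)],(215,150))
bs=px([(140,253),(208,145),(345,343),(378,285),(497,372),(470,430)],(210,150))
B=np.array([(.1,.045,0),(.1,-.045,0),(0,.0225,.006),(0,-.0225,.006),(-.07,-.0225,.006),(-.07,.0225,.006)])
def bm(q): return (R.from_euler('z',q[3])*R.from_euler('y',-q[4])).apply(B)+q[:3]
for use in('both','top','side'):
    def res(q):
        X=bm(q); o=[]
        if use!='side': o.append(proj('top',X)-bt)
        if use!='top': o.append(proj('side',X)-bs)
        return np.r_[np.concatenate(o).ravel(),(q[2]-.105)*300]
    s=least_squares(res,[.5,.05,.105,0,.5],loss='soft_l1')
    print(use,'bed',s.x[:3].round(4),np.degrees(s.x[3:]).round(2),np.sqrt(np.mean(s.fun**2)).round(2))
    if use=='both': print((s.fun[:-1].reshape(-1,2)).round(1).tolist())
E
python3 fit.py
```

```text
both tray [ 0.4318 -0.2477] 6.74 long xc [ 0.0224 -0.0015] short [ 0.0318 -0.0013] rms 0.5 mouth gap 0.022575729044616286
[[-0.3, 0.7], [-0.1, -0.4], [0.1, -0.2], [0.1, 0.2], [0.0, 0.6], [0.2, -0.1], [0.1, -0.2], [-0.3, 0.3], [-0.3, -0.9], [0.2, -0.8], [0.9, 0.8], [-0.7, 1.3], [-0.0, 0.2], [0.2, -0.2], [-0.6, -0.3], [0.2, 0.7], [-0.1, 0.3], [-0.0, -0.1], [-0.4, -0.2], [-0.1, 0.6], [-1.1, -0.5], [-0.3, -1.2], [0.4, -0.2], [0.5, -0.3]]
top tray [ 0.4324 -0.2482] 6.65 long xc [ 0.022  -0.0009] short [ 0.0318 -0.0007] rms 0.52 mouth gap 0.022959735772726433
side tray [ 0.4314 -0.2476] 6.97 long xc [ 0.0227 -0.0013] short [ 0.0316 -0.0014] rms 0.46 mouth gap 0.022301430936716563
both bed [ 0.4876 -0.0037  0.1041] [-4.34 31.93] 0.32
[[-0.2, 0.0], [0.3, 0.5], [0.2, 0.4], [0.1, 0.1], [-0.0, 0.2], [-0.4, 0.0], [-0.3, -0.2], [-0.4, -0.3], [0.2, 0.0], [-0.8, 0.0], [-0.4, -0.3], [0.4, 0.2]]
top bed [ 0.4881 -0.0038  0.1049] [-4.   31.48] 0.18
side bed [ 0.4869 -0.0034  0.1043] [-5.47 31.16] 0.29
```

The two views agree to about 1 mm: long plate 22.5 mm inside the mouth, bed tilt about 31.6°, yaw about -4.4°. Next come the obstacle positions and the target poses.

```bash
cat > pos.py <<'E'
from h import *
def ray(n,uv,z):
    s=least_squares(lambda q:(proj(n,[[q[0],q[1],z]])-uv).ravel(),[.5,0]); return s.x
def tray(x,y,z,o=(.4318,-.2477),w=6.74):
    return R.from_euler('z',w,degrees=True).apply([x,y,z])+[o[0],o[1],0]
BO=np.array([.4878,-.0037,.1045]); BY,BT=-4.4,31.6
BR=R.from_euler('z',BY,degrees=True)*R.from_euler('y',-BT,degrees=True)
def bed(x,y,z): return BR.apply([x,y,z])+BO
if __name__=='__main__':
    print('red',ray('top',(372,165),.05),'tin top',ray('top',(186,162),.187),'vblock',ray('top',(272,154),.042), 'gooseneck top?',ray('top',(382,157),.2))
    print('push start',tray(-.072,.027,.051),'end',tray(.0055,.027,.051))
    print('grip',tray(.142,.027,.043))
    print('bed grip',bed(.129,0,.003),'norm',BR.apply([0,0,1]))
E
python3 pos.py
```

```text
red [ 0.59014738 -0.41509127] tin top [0.58158801 0.17181827] vblock [ 0.63870674 -0.08805548] gooseneck top? [ 0.5769857 -0.4013598]
push start [ 0.35712877 -0.22933681  0.051     ] end [ 0.43409316 -0.2202411   0.051     ]
grip [ 0.5696498 -0.2042209  0.043    ]
bed grip [ 0.59578163 -0.01200873  0.17464936] norm [-0.52244159  0.04019969  0.85172693]
```

step_arm(series=[{"x": 0.03, "y": 0.04, "z": 0, "az": -4, "claw": 0}, {"x": 0.05, "y": 0.08, "z": 0, "az": -8, "claw": 0}, {"x": 0.07, "y": 0.12, "z": 0, "az": -12, "claw": 0}, {"x": 0.08, "y": 0.165, "z": 0, "az": -15.9, "claw": 0}, {"x": 0.09, "y": 0.21, "z": -0.01, "az": -15.9, "claw": 0}, {"x": 0.1, "y": 0.255, "z": -0.02, "az": -15.9, "claw": 0}, {"x": 0.105, "y": 0.3, "z": -0.04, "az": -15.9, "claw": 0}, {"x": 0.11, "y": 0.34, "z": -0.06, "az": -15.9, "claw": 0}, {"x": 0.111, "y": 0.368, "z": -0.08, "az": -15.9, "claw": 0}, {"x": 0.111, "y": 0.368, "z": -0.08, "az": -15.9, "claw": 0}, {"x": 0.111, "y": 0.368, "z": -0.08, "az": -15.9, "claw": 0}])

```text
invalid input
```

step_arm(series=[{"ax": 0, "ay": 0, "az": -4, "x": 0.03, "y": 0.04, "z": 0, "claw": 0}, {"ax": 0, "ay": 0, "az": -8, "x": 0.05, "y": 0.08, "z": 0, "claw": 0}, {"ax": 0, "ay": 0, "az": -12, "x": 0.07, "y": 0.12, "z": 0, "claw": 0}, {"ax": 0, "ay": 0, "az": -15.9, "x": 0.08, "y": 0.165, "z": 0, "claw": 0}, {"ax": 0, "ay": 0, "az": -15.9, "x": 0.09, "y": 0.21, "z": -0.01, "claw": 0}, {"ax": 0, "ay": 0, "az": -15.9, "x": 0.1, "y": 0.255, "z": -0.02, "claw": 0}, {"ax": 0, "ay": 0, "az": -15.9, "x": 0.105, "y": 0.3, "z": -0.04, "claw": 0}, {"ax": 0, "ay": 0, "az": -15.9, "x": 0.11, "y": 0.34, "z": -0.06, "claw": 0}, {"ax": 0, "ay": 0, "az": -15.9, "x": 0.107, "y": 0.37, "z": -0.08, "claw": 0}, {"ax": 0, "ay": 0, "az": -15.9, "x": 0.107, "y": 0.37, "z": -0.08, "claw": 0}, {"ax": 0, "ay": 0, "az": -15.9, "x": 0.107, "y": 0.37, "z": -0.08, "claw": 0}], squeeze=20)

```text
time_s: 1.2
tool_pos: [0.3572, -0.2296, 0.1202]
tool_rot: [180.0, 0.0, 6.8]
force: [0.5, -1.7, 0.4]
grip_width: 0.0072
```

step_arm(series=[{"ax": 0, "ay": 0, "az": 0, "x": 0, "y": 0, "z": -0.025, "claw": 0}, {"ax": 0, "ay": 0, "az": 0, "x": 0, "y": 0, "z": -0.045, "claw": 0}, {"ax": 0, "ay": 0, "az": 0, "x": 0, "y": 0, "z": -0.06, "claw": 0}, {"ax": 0, "ay": 0, "az": 0, "x": 0, "y": 0, "z": -0.066, "claw": 0}, {"ax": 0, "ay": 0, "az": 0, "x": 0, "y": 0, "z": -0.069, "claw": 0}, {"ax": 0, "ay": 0, "az": 0, "x": 0, "y": 0, "z": -0.069, "claw": 0}], squeeze=20)

```text
time_s: 1.8
tool_pos: [0.3579, -0.2306, 0.0518]
tool_rot: [180.0, -0.0, 6.7]
force: [-0.6, -0.5, -0.5]
grip_width: 0.0005
```

```bash
python3 - <<'E'
from cell import status, vision
import cv2
o=status.get_obs();print(o['tool_pos'],o['force'])
s=vision.read_camera("side")[:,:,::-1]
cv2.imwrite("pics/s1.png",cv2.resize(s[120:220,240:363],None,fx=6,fy=6,interpolation=cv2.INTER_CUBIC))
E
```

```text
[ 0.35791492 -0.23056353  0.05181145] [-0.60606605 -0.50049277 -0.51756718]
```

View pics/s1.png

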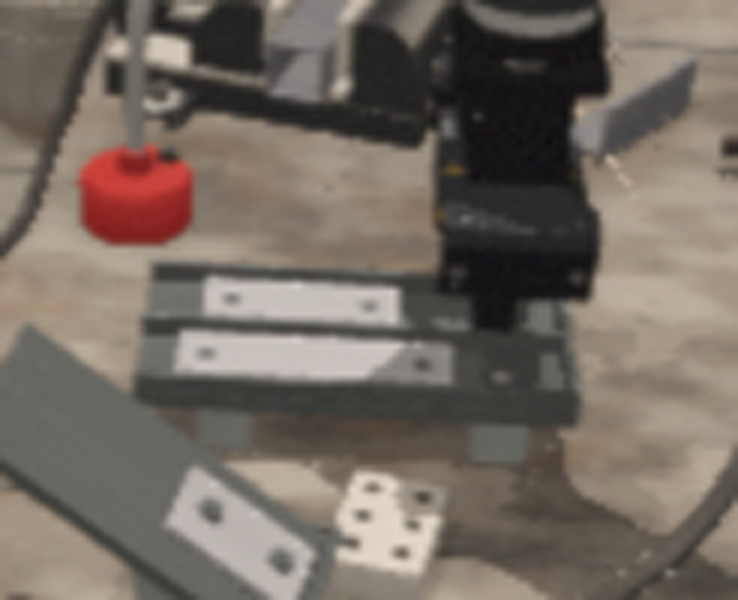

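```bash
python3 - <<'E'
from pos import *
for X in ([.3579,-.2306,.0438],[.3579,-.2306,.0438+.06]):
  q=proj('side',[X])[0]; print(((q-[240,120]+.5)*6))
E
python3 - <<'E'
import cv2,numpy as np
a=cv2.imread('pics/s1.png')[270:450,380:600]
a=np.clip(a.astype(float)*2.2,0,255).astype('uint8')
cv2.imwrite('pics/s1b.png',cv2.resize(a,None,fx=3,fy=3))
E
```

```text
[486.89838412 370.16758535]
[498.20632448 276.49230786]
```

View pics/s1b.png

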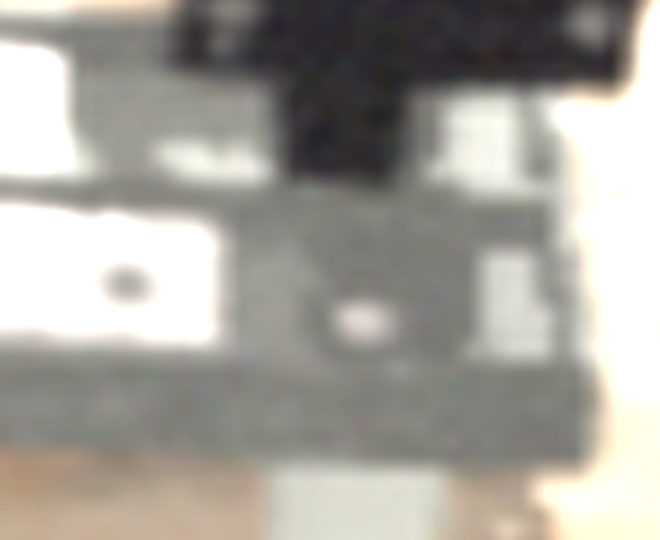

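```bash
python3 - <<'E'
from cell import vision
import cv2,numpy as np
s=vision.read_camera("side")[:,:,::-1]; a=cv2.imread('pics/side0.png')
c=lambda i:np.clip(cv2.resize(i[160:200,295:345],None,fx=7.9,fy=12,interpolation=cv2.INTER_NEAREST).astype(float)*2,0,255)
cv2.imwrite('pics/cmp.png',np.hstack([c(a),c(s)]).astype('uint8'))
E
```

```text
(no output)
```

View pics/cmp.png

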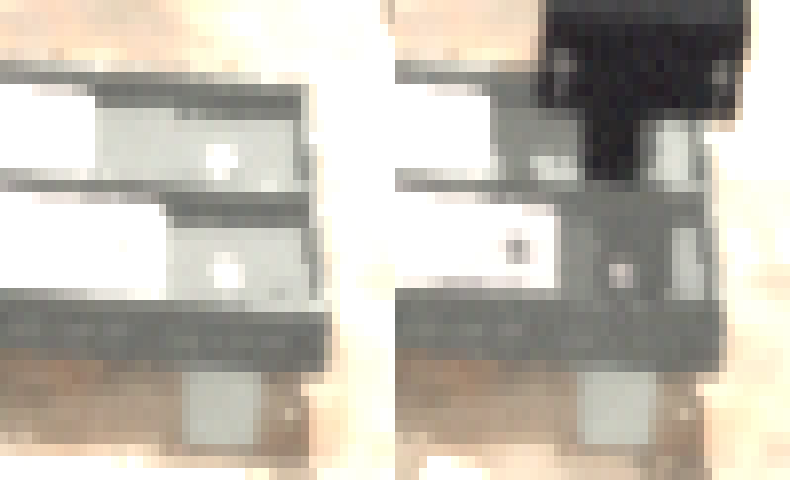

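The side crop shows the black finger ending at about row 175, while the projection puts it at row 182, and the floor rivet is still visible. I'll check this with the top view before pushing.

```bash
python3 - <<'E'
from pos import *
t=vision.read_camera("top")[:,:,::-1]
cv2.imwrite('pics/t1.png',cv2.resize(t[165:275,270:390],None,fx=5,fy=5,interpolation=cv2.INTER_CUBIC))
print(proj('top',[[.3579,-.2306,.0438],[.3579,-.2306,.114]]))
print('start',proj('side',[[.2503,-.5992,.1913],[.2503,-.5992,.26]]))
a=cv2.imread('pics/side0.png'); cv2.imwrite('pics/s0g.png',cv2.resize(a[20:120,320:420],None,fx=6,fy=6,interpolation=cv2.INTER_CUBIC))
E
```

```text
[[319.91849494 237.92936177]
 [323.48884517 236.39707232]]
start [[360.86078964  98.86130146]
 [363.96658688  80.8591699 ]]
```

View pics/t1.png

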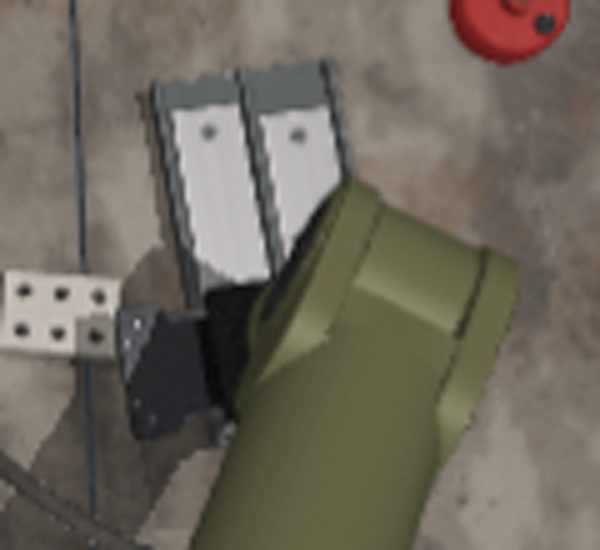

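View pics/s0g.png

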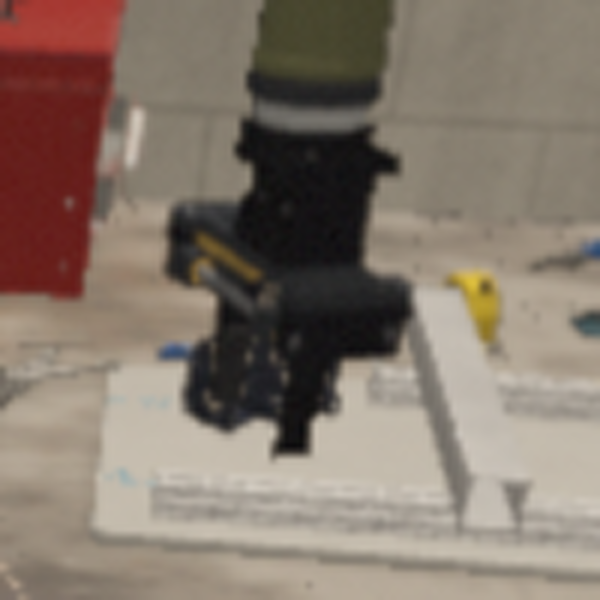

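```bash
python3 - <<'E'
from pos import *
y=np.array([np.sin(np.radians(22.68)),-np.cos(np.radians(22.68)),0]);x=np.array([-y[1],y[0],0])
T=np.array([.251,-.6,.192])
for s in(-1,1):
  for xx in(-.0095,.0095):
   for d in(.0435,.0585):
    for z in (0,.02):
     print(s,xx,d,z,((proj('side',[T+s*d*y+xx*x+[0,0,z]])[0]-[320,20]+.5)*6).round())
a=cv2.imread('pics/side0.png'); c=cv2.resize(a[75:107,340:380],None,fx=16,fy=16,interpolation=cv2.INTER_NEAREST); cv2.imwrite('pics/s0h.png',np.clip(c*1.0,0,255).astype('uint8'))
E
```

```text
-1 -0.0095 0.0435 0 [290. 500.]
-1 -0.0095 0.0435 0.02 [296. 468.]
-1 -0.0095 0.0585 0 [301. 509.]
-1 -0.0095 0.0585 0.02 [307. 477.]
-1 0.0095 0.0435 0 [261. 502.]
-1 0.0095 0.0435 0.02 [267. 470.]
-1 0.0095 0.0585 0 [271. 511.]
-1 0.0095 0.0585 0.02 [277. 479.]
1 -0.0095 0.0435 0 [234. 449.]
1 -0.0095 0.0435 0.02 [239. 419.]
1 -0.0095 0.0585 0 [225. 441.]
1 -0.0095 0.0585 0.02 [230. 411.]
1 0.0095 0.0435 0 [206. 451.]
1 0.0095 0.0435 0.02 [211. 421.]
1 0.0095 0.0585 0 [197. 443.]
1 0.0095 0.0585 0.02 [202. 413.]
```

View pics/s0h.png

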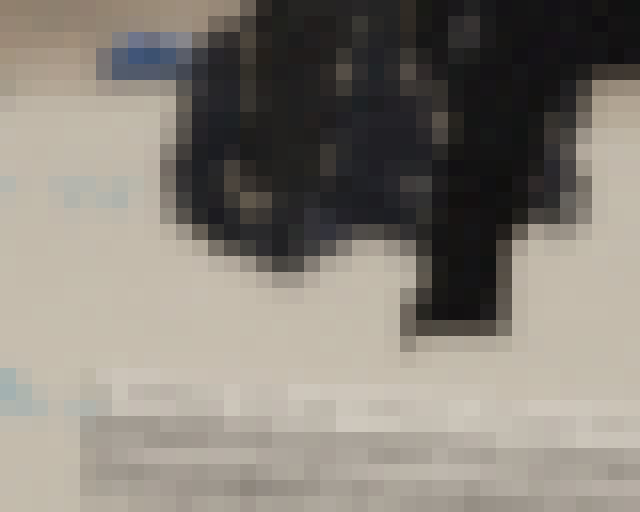

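```bash
python3 - <<'E'
from pos import *
y=np.array([np.sin(np.radians(22.68)),-np.cos(np.radians(22.68)),0]);x=np.array([-y[1],y[0],0])
for z in(.262,.296):
 T=np.array([.251,-.6,z])
 for s in(-1,1):
  for xx in(-.0375,.0375): print(z,s,xx,((proj('side',[T+s*.095*y+xx*x])[0]-[320,20]+.5)*6).round())
E
```

```text
0.262 -1 -0.0375 [394. 414.]
0.262 -1 0.0375 [273. 423.]
0.262 1 -0.0375 [260. 313.]
0.262 1 0.0375 [151. 320.]
0.296 -1 -0.0375 [407. 356.]
0.296 -1 0.0375 [283. 364.]
0.296 1 -0.0375 [269. 260.]
0.296 1 0.0375 [158. 266.]
```

step_arm(series=[{"ax": 0, "ay": 0, "az": 0, "x": 0, "y": 0, "z": -0.003, "claw": 0}, {"ax": 0, "ay": 0, "az": 0, "x": 0, "y": 0, "z": -0.006, "claw": 0}, {"ax": 0, "ay": 0, "az": 0, "x": 0, "y": 0, "z": -0.008, "claw": 0}, {"ax": 0, "ay": 0, "az": 0, "x": 0, "y": 0, "z": -0.008, "claw": 0}], squeeze=20)

```text
time_s: 2.35
tool_pos: [0.3573, -0.2295, 0.043]
tool_rot: [-180.0, 0.0, 6.8]
force: [-0.5, 0.1, 0.6]
grip_width: 0.0005
```

```bash
python3 - <<'E'
from pos import *
r=R.from_euler('z',6.74,degrees=True)
for z in(.114,.148):
  print(z,[ (((proj('top',[np.array([.3579,-.2306,z])+r.apply([xx,.095,0])])[0])-[270,165]+.5)*5).round().tolist() for xx in(.0375,-.0375)])
  print(z,[ (((proj('side',[np.array([.3579,-.2306,z])+r.apply([xx,.095,0])])[0])-[240,120]+.5)*6).round().tolist() for xx in(.0375,-.0375)])
E
```

```text
0.114 [[104.0, 321.0], [124.0, 445.0]]
0.114 [[432.0, 357.0], [586.0, 365.0]]
0.148 [[109.0, 316.0], [130.0, 444.0]]
0.148 [[437.0, 298.0], [595.0, 306.0]]
```

Both cameras put the real gripper about 34 mm above the reported z, with x and y fine. There was no contact at a reported tip height of 0.035, which would be below the floor, and that confirms it. I'll keep going down and watch the force.

step_arm(series=[{"ax": 0, "ay": 0, "az": 0, "x": 0, "y": 0, "z": -0.007, "claw": 0}, {"ax": 0, "ay": 0, "az": 0, "x": 0, "y": 0, "z": -0.014, "claw": 0}, {"ax": 0, "ay": 0, "az": 0, "x": 0, "y": 0, "z": -0.018, "claw": 0}, {"ax": 0, "ay": 0, "az": 0, "x": 0, "y": 0, "z": -0.019, "claw": 0}, {"ax": 0, "ay": 0, "az": 0, "x": 0, "y": 0, "z": -0.019, "claw": 0}], squeeze=20)

```text
time_s: 2.85
tool_pos: [0.3574, -0.2296, 0.0241]
tool_rot: [-180.0, 0.0, 6.8]
force: [0.1, -0.3, -0.6]
grip_width: 0.0006
```

```bash
python3 - <<'E'
from pos import *
from cell import status
print(status.get_obs()['tool_pos'],status.get_obs()['force'])
s=vision.read_camera("side")[:,:,::-1]
cv2.imwrite("pics/s2.png",np.clip(cv2.resize(s[150:215,275:355],None,fx=9,fy=9,interpolation=cv2.INTER_CUBIC)*1.5,0,255))
r=R.from_euler('z',6.74,degrees=True)
for dz in(.03,.034,.038): print([((proj('side',[np.array([.3573,-.2295,.024-.008+dz])+r.apply([xx,.015,0])])[0]-[275,150]+.5)*9).round().tolist() for xx in(.0095,-.0095)])
E
```

```text
[ 0.35741259 -0.22963701  0.02407851] [ 0.14679078 -0.29968353 -0.57760027]
[[392.0, 304.0], [446.0, 307.0]]
[[393.0, 295.0], [447.0, 298.0]]
[[394.0, 286.0], [448.0, 289.0]][ WARN:0@1.956] global loadsave.cpp:1063 imwrite_ Unsupported depth image for selected encoder is fallbacked to CV_8U.
```

View pics/s2.png

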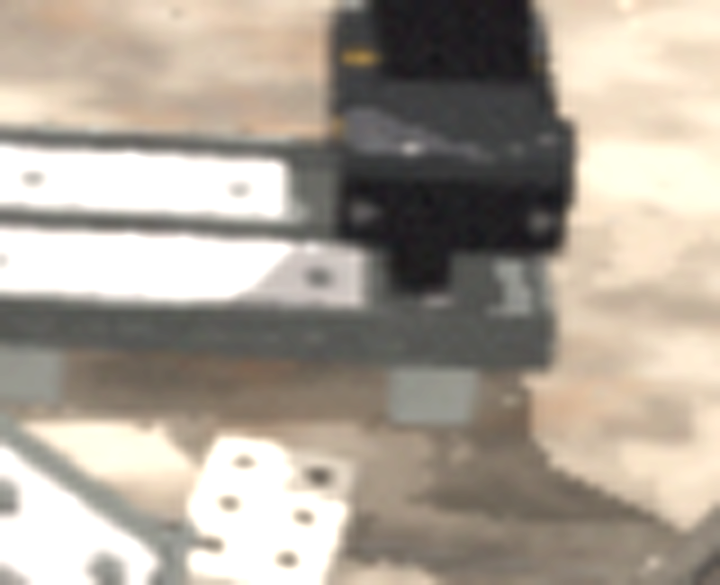

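The finger tip is now visible at about (393–448, 290), which matches an offset of +34 to 36 mm. That puts the tip about 50 mm up, so I'll lower 7 mm.

step_arm(series=[{"ax": 0, "ay": 0, "az": 0, "x": 0, "y": 0, "z": -0.002, "claw": 0}, {"ax": 0, "ay": 0, "az": 0, "x": 0, "y": 0, "z": -0.004, "claw": 0}, {"ax": 0, "ay": 0, "az": 0, "x": 0, "y": 0, "z": -0.006, "claw": 0}, {"ax": 0, "ay": 0, "az": 0, "x": 0, "y": 0, "z": -0.007, "claw": 0}, {"ax": 0, "ay": 0, "az": 0, "x": 0, "y": 0, "z": -0.007, "claw": 0}], squeeze=20)

```text
time_s: 3.4
tool_pos: [0.3577, -0.2298, 0.0182]
tool_rot: [180.0, 0.0, 6.8]
force: [-1.6, 2.1, 8.5]
grip_width: 0.0003
```

Contact with the floor or a rivet at 8.5 N. I'll raise 2 mm and push slowly.

step_arm(series=[{"ax": 0, "ay": 0, "az": 0, "x": 0, "y": 0, "z": 0.003, "claw": 0}, {"ax": 0, "ay": 0, "az": 0, "x": 0, "y": 0, "z": 0.003, "claw": 0}, {"ax": 0, "ay": 0, "az": 0, "x": 0.005, "y": 0.0006, "z": 0.003, "claw": 0}, {"ax": 0, "ay": 0, "az": 0, "x": 0.01, "y": 0.0012, "z": 0.003, "claw": 0}, {"ax": 0, "ay": 0, "az": 0, "x": 0.015, "y": 0.0018, "z": 0.003, "claw": 0}, {"ax": 0, "ay": 0, "az": 0, "x": 0.02, "y": 0.0024, "z": 0.003, "claw": 0}, {"ax": 0, "ay": 0, "az": 0, "x": 0.025, "y": 0.003, "z": 0.003, "claw": 0}, {"ax": 0, "ay": 0, "az": 0, "x": 0.03, "y": 0.0035, "z": 0.003, "claw": 0}, {"ax": 0, "ay": 0, "az": 0, "x": 0.03, "y": 0.0035, "z": 0.003, "claw": 0}], squeeze=20)

```text
time_s: 4.3
tool_pos: [0.3891, -0.2259, 0.0204]
tool_rot: [180.0, -0.1, 6.8]
force: [-0.5, 0.3, -0.4]
grip_width: 0.0002
```

```bash
python3 - <<'E'
from pos import *
from cell import status
print(status.get_obs()['tool_pos'],status.get_obs()['force'])
s=vision.read_camera("side")[:,:,::-1]
cv2.imwrite("pics/s3.png",np.clip(cv2.resize(s[150:215,255:340],None,fx=9,fy=9,interpolation=cv2.INTER_CUBIC)*1.3,0,255).astype('uint8'))
E
```

```text
[ 0.3890605  -0.22591975  0.02038906] [-0.50789339  0.30406384 -0.37276984]
```

View pics/s3.png

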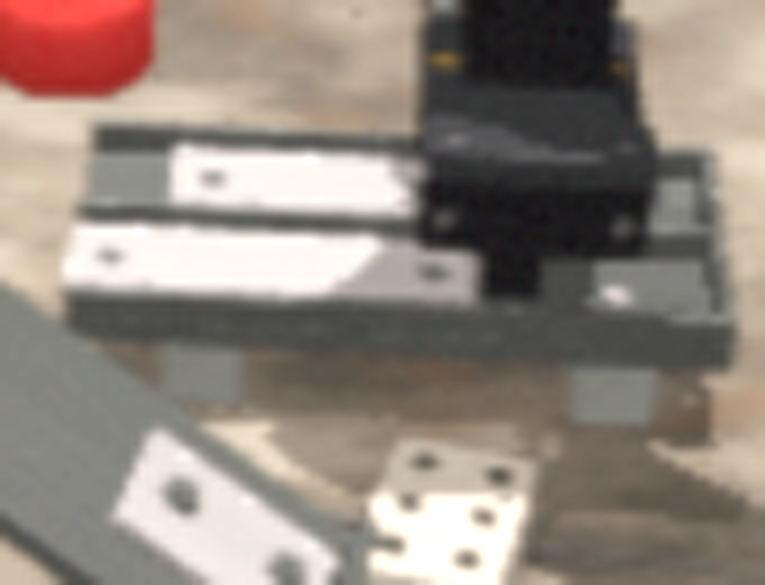

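The plate's far end is now level with the mouth, near (62,290), with the finger against its near end. Pushing 45 mm more.

step_arm(series=[{"ax": 0, "ay": 0, "az": 0, "x": 0.004, "y": 0.0005, "z": 0, "claw": 0}, {"ax": 0, "ay": 0, "az": 0, "x": 0.009, "y": 0.001, "z": 0, "claw": 0}, {"ax": 0, "ay": 0, "az": 0, "x": 0.014, "y": 0.0016, "z": 0, "claw": 0}, {"ax": 0, "ay": 0, "az": 0, "x": 0.019, "y": 0.0022, "z": 0, "claw": 0}, {"ax": 0, "ay": 0, "az": 0, "x": 0.024, "y": 0.0028, "z": 0, "claw": 0}, {"ax": 0, "ay": 0, "az": 0, "x": 0.029, "y": 0.0034, "z": 0, "claw": 0}, {"ax": 0, "ay": 0, "az": 0, "x": 0.034, "y": 0.004, "z": 0, "claw": 0}, {"ax": 0, "ay": 0, "az": 0, "x": 0.039, "y": 0.0046, "z": 0, "claw": 0}, {"ax": 0, "ay": 0, "az": 0, "x": 0.043, "y": 0.0051, "z": 0, "claw": 0}, {"ax": 0, "ay": 0, "az": 0, "x": 0.0445, "y": 0.0053, "z": 0, "claw": 0}, {"ax": 0, "ay": 0, "az": 0, "x": 0.0445, "y": 0.0053, "z": 0, "claw": 0}], squeeze=20)

```text
time_s: 5.45
tool_pos: [0.4329, -0.2208, 0.0205]
tool_rot: [180.0, -0.1, 6.8]
force: [-0.6, -0.2, -1.1]
grip_width: 0.0004
```

step_arm(series=[{"ax": 0, "ay": 0, "az": 0, "x": -0.004, "y": 0, "z": 0, "claw": 0}, {"ax": 0, "ay": 0, "az": 0, "x": -0.006, "y": 0, "z": 0.03, "claw": 0}, {"ax": 0, "ay": 0, "az": 0, "x": -0.006, "y": 0, "z": 0.075, "claw": 40}, {"ax": 0, "ay": 0, "az": 0, "x": -0.006, "y": 0, "z": 0.1, "claw": 90}, {"ax": 0, "ay": 0, "az": 0, "x": -0.006, "y": 0, "z": 0.1, "claw": 90}], squeeze=20)

```text
time_s: 5.95
tool_pos: [0.4291, -0.2225, 0.1248]
tool_rot: [179.7, -0.4, 6.8]
force: [-1.1, -0.1, -0.8]
grip_width: 0.0167
```

```bash
python3 - <<'E'
from pos import *
from cell import status
print(status.get_obs()['tool_pos'],status.get_obs()['force'])
s=vision.read_camera("side")[:,:,::-1]
cv2.imwrite("pics/s4.png",np.clip(cv2.resize(s[130:215,240:340],None,fx=7,fy=7,interpolation=cv2.INTER_CUBIC)*1.2,0,255).astype('uint8'))
s=vision.read_camera("top")[:,:,::-1]
cv2.imwrite("pics/t4.png",np.clip(cv2.resize(s[150:250,280:400],None,fx=6,fy=6,interpolation=cv2.INTER_CUBIC)*1.,0,255).astype('uint8'))
E
```

```text
[ 0.42907133 -0.22246593  0.12483675] [-1.07701777 -0.10480112 -0.75780474]
```

View pics/s4.png

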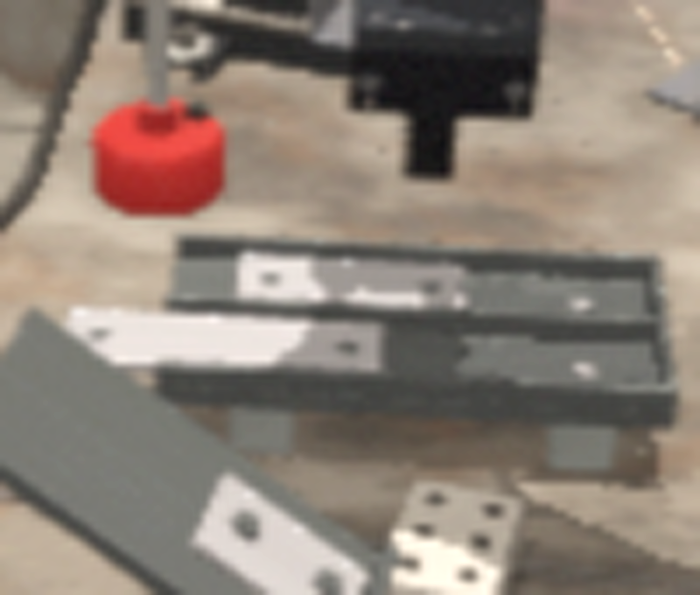

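View pics/t4.png

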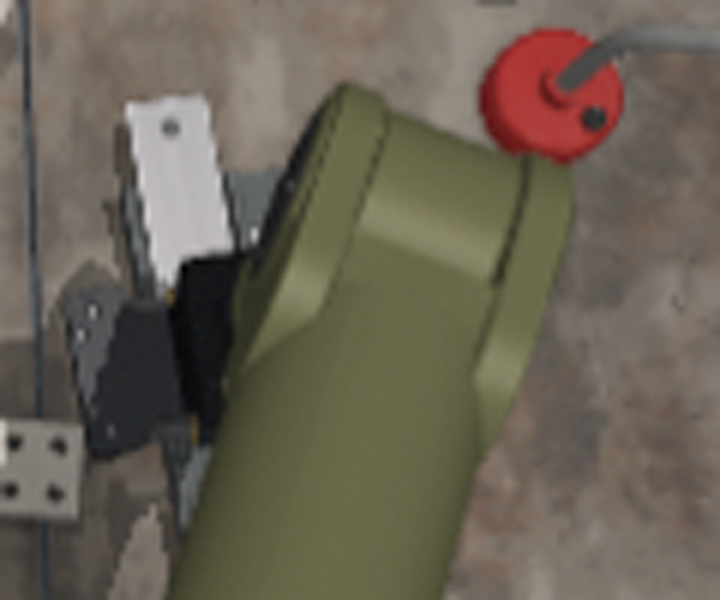

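```bash
python3 - <<'E'
from pos import *
tp=px([(125,105),(207,96)],(280,150)); sp=px([(72,308),(383,325),(380,368)],(240,130),7)
def m(q): return R.from_euler('z',q[2]).apply([(.075,.0225,0),(.075,-.0225,0),(-.075,-.0225,0),(-.075,.0225,0)])+[q[0],q[1],.046]
def res(q):
  X=m(q); return np.r_[(proj('top',X[:2])-tp).ravel(),(proj('side',X[1:])-sp).ravel()]
s=least_squares(res,[.5,-.21,.12]); print(s.x,np.degrees(s.x[2]),s.fun.round(1))
r=R.from_euler('z',-6.74,degrees=True)
print('tray frame',r.apply([s.x[0]-.4318,s.x[1]+.2477,0]))
E
```

```text
[ 0.51830063 -0.21154882  0.12716682] 7.2861223411532965 [ 0.1  0.2 -0.1 -0.4 -0.1 -0.3 -0.  -0.6  0.3  0.9]
tray frame [0.09014567 0.02574927 0.        ]
```

The plate overhangs the mouth by 45 mm and lies flat. Moving above the overhang with the jaws open.

step_arm(series=[{"ax": 0, "ay": 0, "az": 0, "x": 0.04, "y": 0.004, "z": 0, "claw": 90}, {"ax": 0, "ay": 0, "az": 0, "x": 0.085, "y": 0.009, "z": 0, "claw": 90}, {"ax": 0, "ay": 0, "az": 0, "x": 0.125, "y": 0.014, "z": 0, "claw": 90}, {"ax": 0, "ay": 0, "az": 0, "x": 0.144, "y": 0.016, "z": -0.01, "claw": 90}, {"ax": 0, "ay": 0, "az": 0, "x": 0.144, "y": 0.016, "z": -0.03, "claw": 90}, {"ax": 0, "ay": 0, "az": 0, "x": 0.144, "y": 0.016, "z": -0.04, "claw": 90}, {"ax": 0, "ay": 0, "az": 0, "x": 0.144, "y": 0.016, "z": -0.04, "claw": 90}, {"ax": 0, "ay": 0, "az": 0, "x": 0.144, "y": 0.016, "z": -0.04, "claw": 90}], squeeze=20)

```text
time_s: 6.85
tool_pos: [0.5693, -0.2052, 0.08]
tool_rot: [-180.0, 0.1, 6.7]
force: [0.9, 0.1, 0.1]
grip_width: 0.0775
```

```bash
python3 - <<'E'
from pos import *
from cell import status
print(status.get_obs()['tool_pos'],status.get_obs()['force'],status.get_obs()['grip_width'])
s=vision.read_camera("side")[:,:,::-1]
cv2.imwrite("pics/s5.png",cv2.resize(s[50:210,180:380],None,fx=3.7,fy=3.7,interpolation=cv2.INTER_CUBIC))
E
```

```text
[ 0.56926446 -0.20518937  0.0799557 ] [0.87215069 0.10399829 0.06499222] 0.07750744208040128
```

View pics/s5.png

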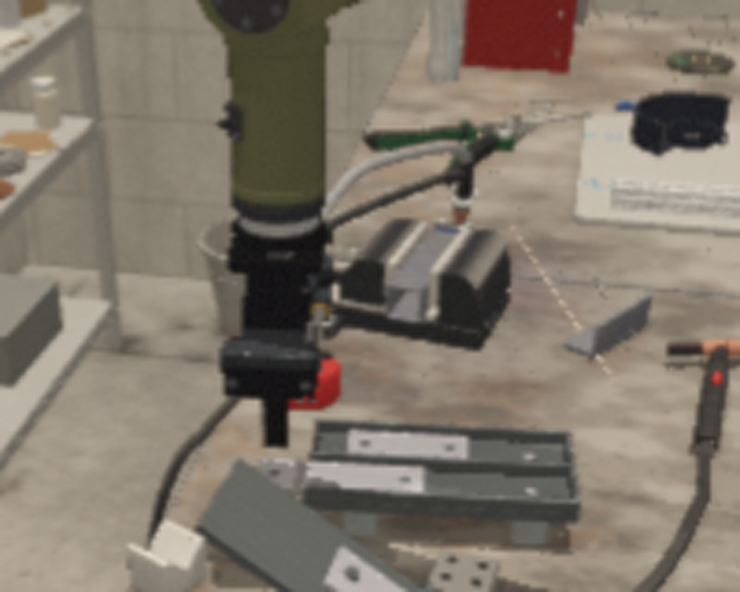

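There's good clearance all round. Lowering so the pads straddle the plate.

step_arm(series=[{"ax": 0, "ay": 0, "az": 0, "x": 0.001, "y": 0, "z": -0.02, "claw": 90}, {"ax": 0, "ay": 0, "az": 0, "x": 0.001, "y": 0, "z": -0.035, "claw": 90}, {"ax": 0, "ay": 0, "az": 0, "x": 0.001, "y": 0, "z": -0.05, "claw": 90}, {"ax": 0, "ay": 0, "az": 0, "x": 0.001, "y": 0, "z": -0.065, "claw": 90}, {"ax": 0, "ay": 0, "az": 0, "x": 0.001, "y": 0, "z": -0.074, "claw": 90}, {"ax": 0, "ay": 0, "az": 0, "x": 0.001, "y": 0, "z": -0.078, "claw": 90}, {"ax": 0, "ay": 0, "az": 0, "x": 0.001, "y": 0, "z": -0.078, "claw": 90}], squeeze=20)

```text
time_s: 7.6
tool_pos: [0.5708, -0.2048, 0.0017]
tool_rot: [-180.0, 0.1, 6.8]
force: [-0.1, 0.4, -0.4]
grip_width: 0.0782
```

```bash
python3 - <<'E'
from pos import *
from cell import status
print(status.get_obs()['tool_pos'],status.get_obs()['force'],status.get_obs()['grip_width'])
s=vision.read_camera("side")[:,:,::-1]
cv2.imwrite("pics/s6.png",cv2.resize(s[120:210,210:320],None,fx=7,fy=6.6,interpolation=cv2.INTER_CUBIC))
E
```

```text
[ 0.57075389 -0.20475965  0.0017278 ] [-0.08359026  0.41286908 -0.35658217] 0.07816084201586723
```

View pics/s6.png

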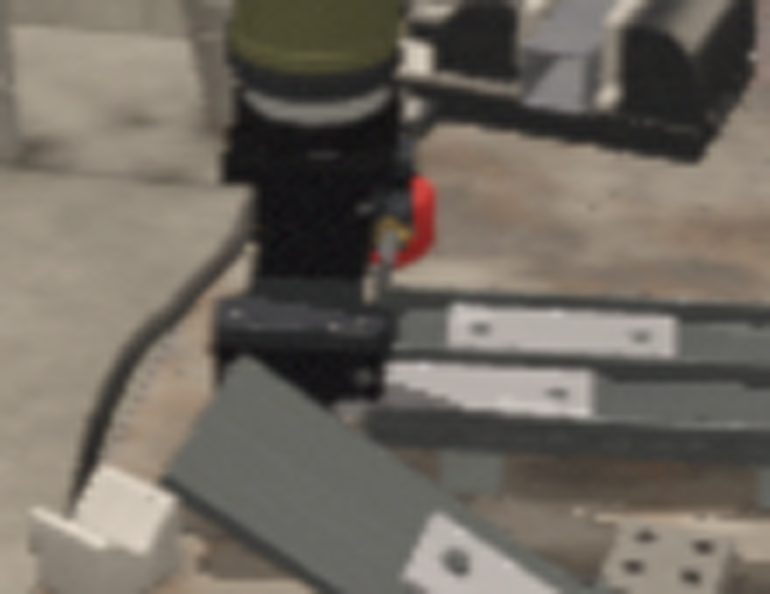

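Positioned over the overhang with no contact. Closing.

step_arm(series=[{"ax": 0, "ay": 0, "az": 0, "x": 0, "y": 0, "z": 0, "claw": 0}, {"ax": 0, "ay": 0, "az": 0, "x": 0, "y": 0, "z": 0, "claw": 0}, {"ax": 0, "ay": 0, "az": 0, "x": 0, "y": 0, "z": 0, "claw": 0}, {"ax": 0, "ay": 0, "az": 0, "x": 0, "y": 0, "z": 0, "claw": 0}, {"ax": 0, "ay": 0, "az": 0, "x": 0, "y": 0, "z": 0, "claw": 0}, {"ax": 0, "ay": 0, "az": 0, "x": 0, "y": 0, "z": 0, "claw": 0}], squeeze=55)

```text
time_s: 8.25
tool_pos: [0.5712, -0.2049, 0.0026]
tool_rot: [180.0, -0.0, 6.8]
force: [-0.2, 1.2, 0.4]
grip_width: 0.044
```

step_arm(series=[{"ax": 0, "ay": 0, "az": 0, "x": 0, "y": 0, "z": 0.002, "claw": 0}, {"ax": 0, "ay": 0, "az": 0, "x": 0, "y": 0, "z": 0.006, "claw": 0}, {"ax": 0, "ay": 0, "az": 0, "x": 0, "y": 0, "z": 0.012, "claw": 0}, {"ax": 0, "ay": 0, "az": 0, "x": 0, "y": 0, "z": 0.02, "claw": 0}, {"ax": 0, "ay": 0, "az": 0, "x": 0, "y": 0, "z": 0.032, "claw": 0}, {"ax": 0, "ay": 0, "az": 0, "x": 0, "y": 0, "z": 0.047, "claw": 0}, {"ax": 0, "ay": 0, "az": 0, "x": 0, "y": 0, "z": 0.065, "claw": 0}, {"ax": 0, "ay": 0, "az": 0, "x": 0, "y": 0, "z": 0.08, "claw": 0}, {"ax": 0, "ay": 0, "az": 0, "x": 0, "y": 0, "z": 0.09, "claw": 0}, {"ax": 0, "ay": 0, "az": 0, "x": 0, "y": 0, "z": 0.09, "claw": 0}, {"ax": 0, "ay": 0, "az": 0, "x": 0, "y": 0, "z": 0.09, "claw": 0}], squeeze=55)

```text
time_s: 9.35
tool_pos: [0.5709, -0.205, 0.0923]
tool_rot: [180.0, 0.0, 6.8]
force: [0.4, 0.2, -3.1]
grip_width: 0.0441
```

```bash
python3 - <<'E'
from pos import *
from cell import status
print(status.get_obs()['tool_pos'],status.get_obs()['force'],status.get_obs()['grip_width'])
s=vision.read_camera("side")[:,:,::-1]
cv2.imwrite("pics/s7.png",cv2.resize(s[110:210,210:330],None,fx=6,fy=6,interpolation=cv2.INTER_CUBIC))
E
```

```text
[ 0.57088894 -0.20495445  0.09230117] [ 0.36971179  0.17285469 -3.14787034] 0.044145256721238105
```

View pics/s7.png

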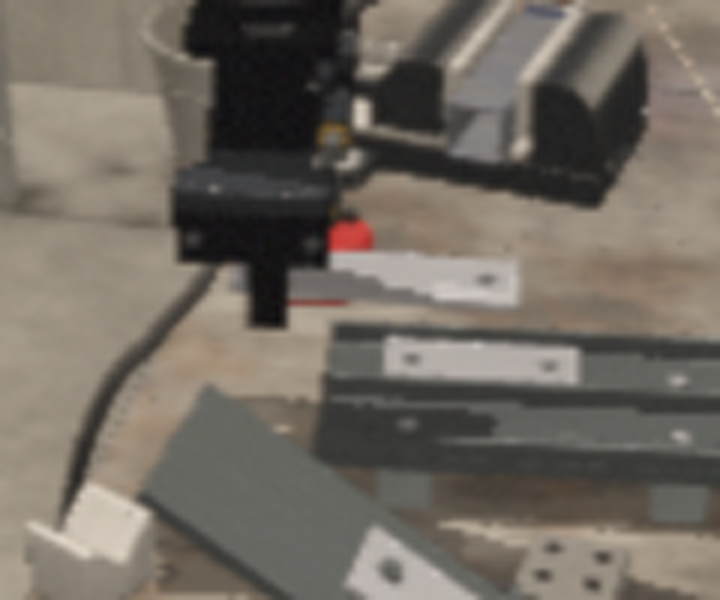

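```bash
cat >> pos.py <<'E'
TG=.1283; H=.0404
def toolrep(xlow,h,y=0.,Hh=H):  # low end of plate at bed x=xlow, bottom face h above bed ; H-tool hypothesis
    return bed(xlow+TG,y,.003+h-Hh)
E
python3 - <<'E'
from pos import *
rel=BR*R.from_euler('z',6.8,degrees=True).inv()
print('rotvec',np.degrees(rel.as_rotvec()).round(2))
c=np.array([.571,-.205,.0923])
for xl,h in((.012,.09),(.010,.03),(0.003,.0)):
  t=toolrep(xl,h); print(xl,h,t.round(4),(t-c).round(4), (BR*R.from_euler('x',180,degrees=True)).as_euler('xyz',degrees=True).round(2))
E
```

```text
rotvec [  0.66 -31.64 -10.91]
0.012 0.09 [ 0.5795 -0.0108  0.2228] [0.0085 0.1942 0.1305] [180.  -31.6  -4.4]
0.01 0.03 [ 0.6091 -0.013   0.1707] [0.0381 0.192  0.0784] [180.  -31.6  -4.4]
0.003 0.0 [ 0.6188 -0.0138  0.1414] [0.0478 0.1912 0.0491] [180.  -31.6  -4.4]
```

step_arm(series=[{"ax": 0, "ay": 0, "az": 0, "x": 0, "y": 0.003, "z": 0.03, "claw": 0}, {"ax": 0.06, "ay": -2.9, "az": -1, "x": 0, "y": 0.01, "z": 0.065, "claw": 0}, {"ax": 0.12, "ay": -5.8, "az": -2, "x": 0.001, "y": 0.025, "z": 0.095, "claw": 0}, {"ax": 0.18, "ay": -8.7, "az": -3, "x": 0.002, "y": 0.045, "z": 0.115, "claw": 0}, {"ax": 0.24, "ay": -11.6, "az": -4, "x": 0.003, "y": 0.07, "z": 0.13, "claw": 0}, {"ax": 0.3, "ay": -14.5, "az": -5, "x": 0.004, "y": 0.1, "z": 0.1305, "claw": 0}, {"ax": 0.36, "ay": -17.4, "az": -6, "x": 0.005, "y": 0.13, "z": 0.1305, "claw": 0}, {"ax": 0.42, "ay": -20.3, "az": -7, "x": 0.006, "y": 0.155, "z": 0.1305, "claw": 0}, {"ax": 0.48, "ay": -23.2, "az": -8, "x": 0.007, "y": 0.175, "z": 0.1305, "claw": 0}, {"ax": 0.54, "ay": -26.1, "az": -9, "x": 0.008, "y": 0.188, "z": 0.1305, "claw": 0}, {"ax": 0.6, "ay": -29, "az": -10, "x": 0.0085, "y": 0.1942, "z": 0.1305, "claw": 0}, {"ax": 0.66, "ay": -31.64, "az": -10.91, "x": 0.0085, "y": 0.1942, "z": 0.1305, "claw": 0}], squeeze=55)

```text
time_s: 10.6
tool_pos: [0.5783, -0.0092, 0.2212]
tool_rot: [180.0, -31.5, -4.3]
force: [-0.5, 0.2, -2.4]
grip_width: 0.0439
```

step_arm(series=[{"ax": 0, "ay": 0, "az": 0, "x": 0, "y": 0, "z": 0, "claw": 0}, {"ax": 0, "ay": 0, "az": 0, "x": 0, "y": 0, "z": 0, "claw": 0}], squeeze=55)

```text
time_s: 10.8
tool_pos: [0.5788, -0.0109, 0.222]
tool_rot: [180.0, -31.5, -4.4]
force: [-0.2, -1.1, -3.2]
grip_width: 0.0441
```

```bash
python3 - <<'E'
from pos import *
from cell import status
o=status.get_obs();print(o['tool_pos'],o['tool_rot'],o['force'],o['grip_width'],o['qpos'].round(1))
s=vision.read_camera("side")[:,:,::-1]
cv2.imwrite("pics/s8.png",cv2.resize(s[90:240,190:340],None,fx=4,fy=4,interpolation=cv2.INTER_CUBIC))
s=vision.read_camera("top")[:,:,::-1]
cv2.imwrite("pics/t8.png",cv2.resize(s[130:250,190:330],None,fx=5,fy=5,interpolation=cv2.INTER_CUBIC))
E
```

```text
[ 0.57882491 -0.01088825  0.22199702] [179.97887974 -31.45579353  -4.39196194] [-0.17230538 -1.10412492 -3.17955565] 0.0441360212741911 [ 32.8 -15.6 -31.6 120.1  -8.6  42.  -89.7]
```

View pics/s8.png

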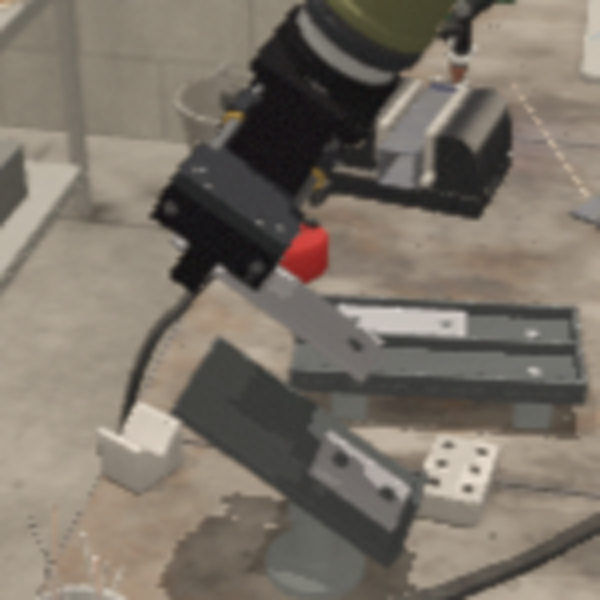

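View pics/t8.png

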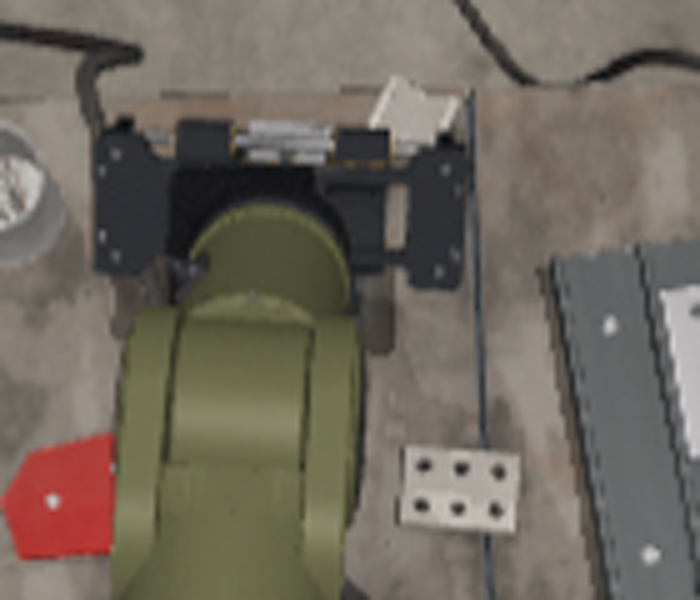

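```bash
python3 - <<'E'
from pos import *
Rt=R.from_euler('xyz',[180,-31.5,-4.4],degrees=True)
rep=np.array([.5791,-.0109,.2224])
n=-Rt.as_matrix()[:,2]; ex=Rt.as_matrix()[:,0]; ey=-Rt.as_matrix()[:,1]
f=lambda p:((proj('side',[p])[0]-[190,90]+.5)*4-.5).round(1)
for nm,c in(('tool',rep+.0404*n),('base',rep+[0,0,.031]+.0094*n)):
  print(nm,[f(c-TG*ex+s*.0225*ey+.003*n) for s in(-1,1)], c)
E
```

```text
tool [array([385.5, 337.6]), array([368.8, 375.3])] [ 0.55805327 -0.00928054  0.25684666]
base [array([361.6, 327.8]), array([344. , 365.1])] [ 0.57420299 -0.0105232   0.26141482]
```

The tool-axis hypothesis fits: the fingers are really about 31 mm shorter than the reported TCP implies. Next I'll measure the held plate's droop in an enlarged view.

```bash
python3 - <<'E'
from pos import *
s=vision.read_camera("side")[:,:,::-1]
cv2.imwrite("pics/s9.png",np.clip(1.3*cv2.resize(s[145:230,230:300],None,fx=7,fy=7,interpolation=cv2.INTER_CUBIC),0,255).astype('uint8'))
Rt=R.from_euler('xyz',[180,-31.5,-4.4],degrees=True)
rep=np.array([.5791,-.0109,.2224])
n=-Rt.as_matrix()[:,2]; ex=Rt.as_matrix()[:,0]; ey=-Rt.as_matrix()[:,1]
f=lambda p:((proj('side',[p])[0]-[230,145]+.5)*7-.5).round(1)
for xx in (-TG,-.08,-.04): print(xx,[f(rep+.0404*n+xx*ex+sy*.0225*ey+.003*n) for sy in(-1,1)],f(rep+.0404*n+xx*ex+.0225*ey-.003*n))
E
```

```text
-0.1283 [array([395.1, 206.2]), array([365.8, 272.1])] [356.9 282.4]
-0.08 [array([289.5, 131.7]), array([255.9, 195.1])] [247.4 205.8]
-0.04 [array([201.1,  69.4]), array([163.9, 130.7])] [155.7 141.6]
```

View pics/s9.png

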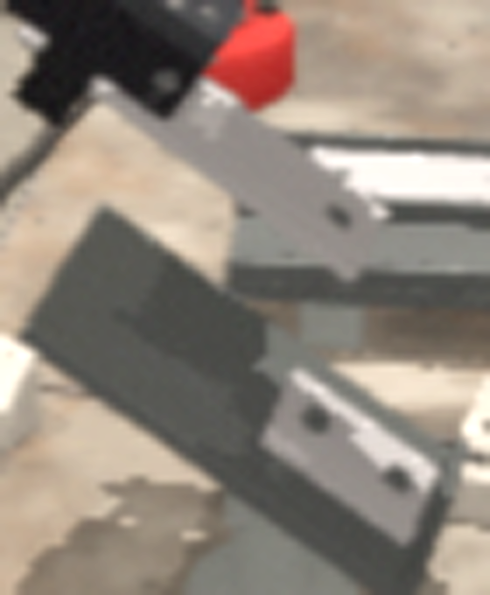

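The plate droops about 1.8° in the grip, with its low end about 4 mm low. I'll turn the tool back to match and approach to about 15 mm above the bed.

```bash
cat >> pos.py <<'E'
def plan(xlow,h,droop=1.8,y=0.,cur=None,curR=None,tilt=None):
    T=BT if tilt is None else tilt
    Bp=R.from_euler('z',BY,degrees=True)*R.from_euler('y',-T,degrees=True)
    Rt=R.from_euler('z',BY,degrees=True)*R.from_euler('y',-(T-droop),degrees=True)*R.from_euler('x',180,degrees=True)
    low=bed(xlow,y,.003+h)
    g=low+Bp.apply([TG,0,0])
    rep=g+.0404*Rt.as_matrix()[:,2]
    return rep,Rt
E
python3 - <<'E'
from pos import *
from cell import status
o=status.get_obs(); c=np.array([.5791,-.0109,.2224]); print(o['tool_pos'])
Rc=R.from_euler('xyz',[180,-31.55,-4.4],degrees=True)
for a in((.012,.05),(.010,.015),(.005,.003)):
  t,Rt=plan(*a); print(a,t.round(4),(t-c).round(4),np.degrees((Rt*Rc.inv()).as_rotvec()).round(2))
E
```

```text
[ 0.58000265 -0.01099281  0.22300985]
(0.012, 0.05) [ 0.5993 -0.0123  0.1881] [ 0.0202 -0.0014 -0.0343] [ 0.13  1.74 -0.  ]
(0.01, 0.015) [ 0.6159 -0.0136  0.1572] [ 0.0368 -0.0027 -0.0652] [ 0.13  1.74 -0.  ]
(0.005, 0.003) [ 0.6179 -0.0137  0.1444] [ 0.0388 -0.0028 -0.078 ] [ 0.13  1.74 -0.  ]
```

step_arm(series=[{"ax": 0.05, "ay": 0.6, "az": 0, "x": 0.007, "y": 0, "z": -0.012, "claw": 0}, {"ax": 0.1, "ay": 1.2, "az": 0, "x": 0.014, "y": -0.001, "z": -0.024, "claw": 0}, {"ax": 0.13, "ay": 1.74, "az": 0, "x": 0.02, "y": -0.0014, "z": -0.034, "claw": 0}, {"ax": 0.13, "ay": 1.74, "az": 0, "x": 0.026, "y": -0.002, "z": -0.044, "claw": 0}, {"ax": 0.13, "ay": 1.74, "az": 0, "x": 0.031, "y": -0.0025, "z": -0.054, "claw": 0}, {"ax": 0.13, "ay": 1.74, "az": 0, "x": 0.035, "y": -0.0027, "z": -0.061, "claw": 0}, {"ax": 0.13, "ay": 1.74, "az": 0, "x": 0.0365, "y": -0.0027, "z": -0.065, "claw": 0}, {"ax": 0.13, "ay": 1.74, "az": 0, "x": 0.0365, "y": -0.0027, "z": -0.065, "claw": 0}, {"ax": 0.13, "ay": 1.74, "az": 0, "x": 0.0365, "y": -0.0027, "z": -0.065, "claw": 0}], squeeze=55)

```text
time_s: 11.85
tool_pos: [0.6162, -0.0135, 0.1581]
tool_rot: [180.0, -29.9, -4.4]
force: [-0.7, 0.7, -3.2]
grip_width: 0.0437
```

```bash
python3 - <<'E'
from pos import *
from cell import status
o=status.get_obs();print(o['tool_pos'],o['tool_rot'],o['force'],o['grip_width'],o['qpos'].round(1))
s=vision.read_camera("side")[:,:,::-1]; cv2.imwrite('pics/s10full.png',s)
cv2.imwrite("pics/s10.png",np.clip(1.4*cv2.resize(s[160:232,210:300],None,fx=8.5,fy=8.3,interpolation=cv2.INTER_CUBIC),0,255).astype('uint8'))
E
```

```text
[ 0.61616161 -0.01345963  0.15813993] [179.99106625 -29.86934959  -4.40822858] [-0.70587292  0.65211059 -3.18364621] 0.04370606690684558 [ 35.   -5.  -36.7 119.3   0.8  35.  -97.4]
```

View pics/s10.png

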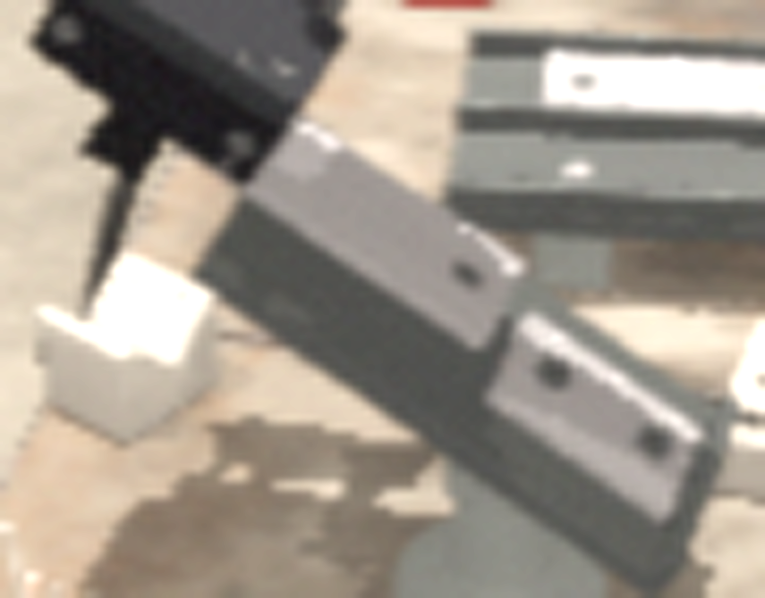

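```bash
cat > chk.py <<'E'
from pos import *
import sys
s=cv2.imread('pics/s10full.png')
sx,sy=8.5,8.3
def pxx(a): a=np.array(a,float); return np.stack([(a[:,0]+.5)/sx-.5+210,(a[:,1]+.5)/sy-.5+160],1)
# edge line points: held left edge, right edge ; low end corners
lowc=pxx([(525,268),(482,340)]); left=pxx([(248,188),(365,266)]); right=pxx([(345,148),(435,207)])
fx=pxx([(525,312),(487,395),(660,520),(703,437)])
Fx=np.array([(0,-.0225,.006),(0,.0225,.006),(-.07,.0225,.006),(-.07,-.0225,.006)])
print('fixed resid',(proj('side',BR.apply(Fx)+BO)-fx).round(1).tolist())
def seg(a,b,p):
    d=(b-a)/np.linalg.norm(b-a); return (p-a)@np.array([-d[1],d[0]])
def pl(q): # xlow,y,h,tilt,yaw
    Bp=R.from_euler('z',BY+q[4],degrees=True)*R.from_euler('y',-q[3],degrees=True)
    return lambda x,y: bed(q[0],q[1],.006+q[2])+Bp.apply([x,y,0])
def res(q):
    f=pl(q); P_=proj('side',[f(0,-.0225),f(0,.0225),f(.12,-.0225),f(.12,.0225)])
    return np.r_[(P_[:2]-lowc).ravel(),seg(P_[1],P_[3],left),seg(P_[0],P_[2],right),(q[4])*.5]
r=least_squares(res,[.01,0,.015,31,0],x_scale=[.01,.01,.01,1,1]); print(r.x.round(4),r.fun.round(2))
E
python3 chk.py
```

```text
fixed resid [[0.3, -0.2], [0.3, -0.5], [1.1, -1.0], [-0.3, -1.1]]
[ 7.60000e-03 -2.23000e-02 -3.00000e-03  3.01754e+01 -4.23900e-01] [-0.29 -0.3   0.27  0.31 -0.01 -0.15  0.06  0.09 -0.21]
```

```bash
sed -i 's/(q\[4\])\*.5\]/(q[4])*.5,q[1]*500,(q[2]-.015)*300]/' chk.py; python3 chk.py
```

```text
fixed resid [[0.3, -0.2], [0.3, -0.5], [1.1, -1.0], [-0.3, -1.1]]
[ 1.15000e-02  0.00000e+00  1.49000e-02  3.03526e+01 -2.90200e-01] [-0.24 -0.44  0.21  0.46  0.11 -0.01 -0.11 -0.07 -0.15  0.01 -0.04]
```

```bash
sed -i 's/^TG=.1283/TG=.1270/' pos.py; python3 - <<'E'
from pos import *
c=np.array([.6159,-.0136,.1574]); Rc=R.from_euler('xyz',[180,-29.8,-4.4],degrees=True)
for a in((.006,.006),(.004,.003),(.003,0)):
  t,Rt=plan(*a,droop=.9); print(a,t.round(4),(t-c).round(4),np.degrees((Rt*Rc.inv()).as_rotvec()).round(2))
E
```

```text
(0.006, 0.006) [ 0.6166 -0.0136  0.1471] [ 0.0007 -0.     -0.0103] [-0.07 -0.9  -0.  ]
(0.004, 0.003) [ 0.6165 -0.0136  0.1435] [ 0.0006 -0.     -0.0139] [-0.07 -0.9  -0.  ]
(0.003, 0) [ 0.6172 -0.0137  0.1404] [ 0.0013 -0.0001 -0.017 ] [-0.07 -0.9  -0.  ]
```

step_arm(series=[{"ax": -0.03, "ay": -0.4, "az": 0, "x": 0, "y": 0, "z": -0.004, "claw": 0}, {"ax": -0.07, "ay": -0.9, "az": 0, "x": 0.0005, "y": 0, "z": -0.008, "claw": 0}, {"ax": -0.07, "ay": -0.9, "az": 0, "x": 0.0006, "y": 0, "z": -0.011, "claw": 0}, {"ax": -0.07, "ay": -0.9, "az": 0, "x": 0.0006, "y": 0, "z": -0.013, "claw": 0}, {"ax": -0.07, "ay": -0.9, "az": 0, "x": 0.0006, "y": 0, "z": -0.0139, "claw": 0}, {"ax": -0.07, "ay": -0.9, "az": 0, "x": 0.0006, "y": 0, "z": -0.0139, "claw": 0}], squeeze=55)

```text
time_s: 12.5
tool_pos: [0.6167, -0.0134, 0.1438]
tool_rot: [-180.0, -30.7, -4.4]
force: [0.3, -0.2, -3.5]
grip_width: 0.0434
```

```bash
python3 - <<'E'
from pos import *
from cell import status
o=status.get_obs();print(o['tool_pos'],o['tool_rot'],o['force'],o['wrist_torque'])
s=vision.read_camera("side")[:,:,::-1]; cv2.imwrite('pics/s11full.png',s)
cv2.imwrite("pics/s11.png",np.clip(1.4*cv2.resize(s[160:232,210:300],None,fx=8.5,fy=8.3,interpolation=cv2.INTER_CUBIC),0,255).astype('uint8'))
E
```

```text
[ 0.61666282 -0.01343275  0.1438343 ] [-179.99450504  -30.74162413   -4.41682027] [ 0.26128401 -0.16775498 -3.546136  ] [ 0.06610924  0.80660394 -0.01762467]
```

View pics/s11.png

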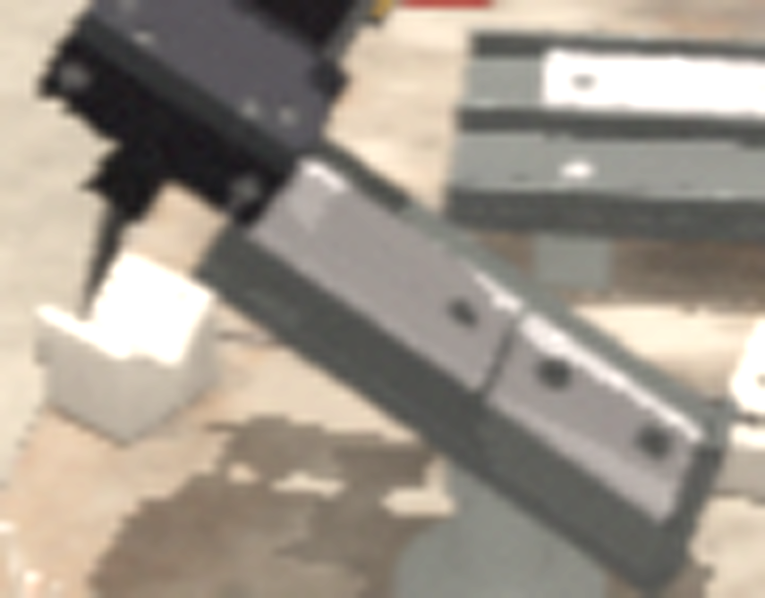

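The low end now faces the fixed plate with a gap of a few mm, at about (500,350). I'll go down along the bed normal and watch the force.

step_arm(series=[{"ax": 0, "ay": 0, "az": 0, "x": 0.0005, "y": 0, "z": -0.0008, "claw": 0}, {"ax": 0, "ay": 0, "az": 0, "x": 0.001, "y": 0, "z": -0.0017, "claw": 0}, {"ax": 0, "ay": 0, "az": 0, "x": 0.001, "y": 0, "z": -0.0017, "claw": 0}], squeeze=55)

```text
time_s: 12.85
tool_pos: [0.6179, -0.0135, 0.1428]
tool_rot: [180.0, -30.8, -4.4]
force: [-4.8, 0.4, 4.2]
grip_width: 0.044
```

```bash
python3 - <<'E'
from cell import status
o=status.get_obs();print(o['tool_pos'],o['force'],o['wrist_torque'])
E
```

```text
[ 0.61788532 -0.01354622  0.14283621] [-4.77307659  0.44435596  4.16467755] [ 0.08907889  1.33106753 -0.06325602]
```

```bash
python3 - <<'E'
from pos import *
s=vision.read_camera("side")[:,:,::-1]; cv2.imwrite('pics/s12full.png',s)
cv2.imwrite("pics/s12.png",np.clip(1.5*cv2.resize(s[170:225,225:295],None,fx=11,fy=10.8,interpolation=cv2.INTER_CUBIC),0,255).astype('uint8'))
E
```

```text
(no output)
```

View pics/s12.png

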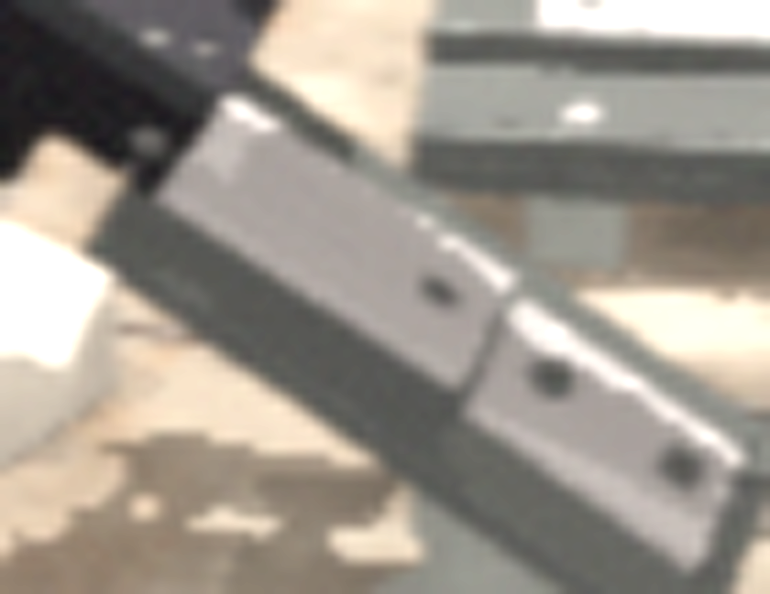

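```bash
cat > ov.py <<'E'
from pos import *
import sys
# overlay expected flat plate at xlow given on image
def overlay(src,dst,xlow,y=0.,h=0.,dt=0.,dyaw=0.,crop=(170,225,225,295),sc=11):
    s=cv2.imread(src); a,b,c,d=crop
    im=np.clip(1.4*cv2.resize(s[a:b,c:d],None,fx=sc,fy=sc,interpolation=cv2.INTER_CUBIC),0,255).astype('uint8')
    def dr(P,col):
        q=((proj('side',P)-[c,a]+.5)*sc-.5)
        cv2.polylines(im,[np.round(q*16).astype(int)],True,col,1,cv2.LINE_AA,4)
    Bp=BR*R.from_euler('z',dyaw,degrees=True)*R.from_euler('y',-dt,degrees=True)
    L=[(0,.0225,0),(.15,.0225,0),(.15,-.0225,0),(0,-.0225,0)]
    dr(bed(xlow,y,.006+h)+Bp.apply(L),(0,0,255))
    F=np.array([(0,.0225,.006),(-.07,.0225,.006),(-.07,-.0225,.006),(0,-.0225,.006)]); dr(BR.apply(F)+BO,(0,255,0))
    B=np.array([(.1,.045,0),(-.08,.045,0),(-.08,-.045,0),(.1,-.045,0)]); dr(BR.apply(B)+BO,(255,0,0))
    cv2.imwrite(dst,im)
if __name__=='__main__': overlay('pics/s12full.png','pics/ov12.png',.003)
E
python3 ov.py
```

```text
(no output)
```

View pics/ov12.png

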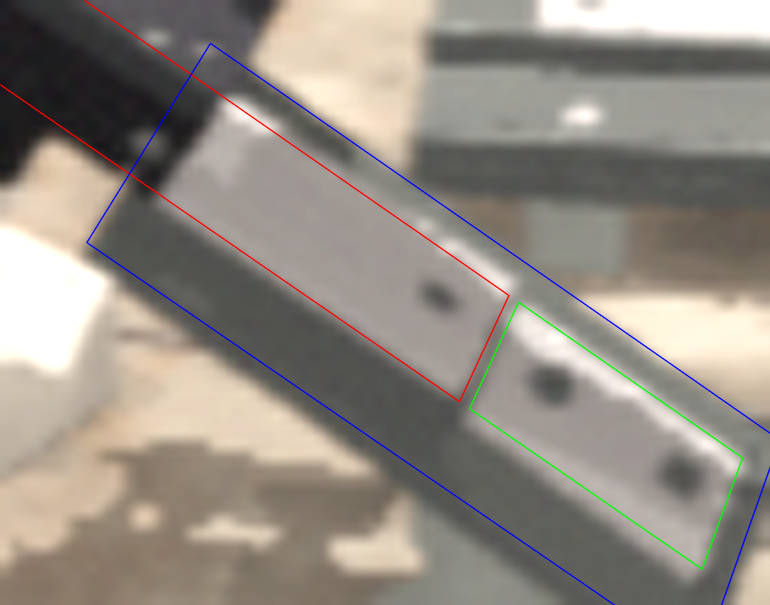

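The fixed-plate and bed outlines match. The held plate's low end sits about 1–2 mm high, so it is resting near the bed's top edge. I'll tilt the tool another 1.2° about the grip.

step_arm(series=[{"ax": -0.03, "ay": -0.4, "az": 0, "x": 0.0002, "y": 0, "z": 0.0002, "claw": 0}, {"ax": -0.06, "ay": -0.8, "az": 0, "x": 0.0004, "y": 0, "z": 0.0005, "claw": 0}, {"ax": -0.09, "ay": -1.2, "az": 0, "x": 0.0005, "y": 0, "z": 0.0008, "claw": 0}, {"ax": -0.09, "ay": -1.2, "az": 0, "x": 0.0005, "y": 0, "z": 0.0008, "claw": 0}], squeeze=55)

```text
time_s: 13.3
tool_pos: [0.6183, -0.0136, 0.1438]
tool_rot: [180.0, -32.0, -4.4]
force: [-4.9, 0.4, 4.0]
grip_width: 0.0438
```

```bash
python3 - <<'E'
from ov import *
from cell import status
o=status.get_obs();print(o['tool_pos'],o['tool_rot'],o['force'],o['wrist_torque'])
s=vision.read_camera("side")[:,:,::-1]; cv2.imwrite('pics/s13full.png',s)
overlay('pics/s13full.png','pics/ov13.png',.003)
E
```

```text
[ 0.61827144 -0.01362159  0.14377478] [179.95987577 -31.99538596  -4.40424578] [-4.88795602  0.42835701  4.00283875] [ 0.12133004  1.35325825 -0.02233123]
```

View pics/ov13.png

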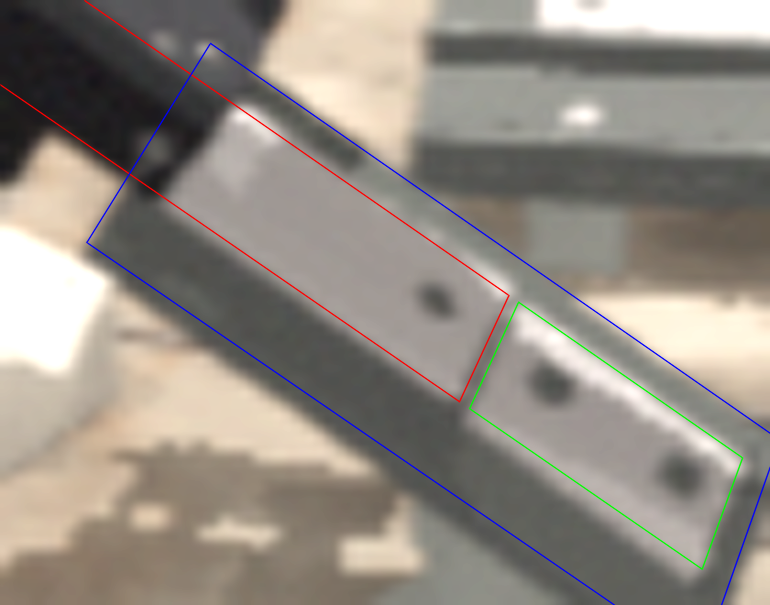

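Now parallel with the bed, with a steady light contact of about 9 N. Sliding down the slope to the butt.

step_arm(series=[{"ax": 0, "ay": 0, "az": 0, "x": -0.0006, "y": 0, "z": -0.0004, "claw": 0}, {"ax": 0, "ay": 0, "az": 0, "x": -0.0013, "y": 0.0001, "z": -0.0008, "claw": 0}, {"ax": 0, "ay": 0, "az": 0, "x": -0.0019, "y": 0.0001, "z": -0.0012, "claw": 0}, {"ax": 0, "ay": 0, "az": 0, "x": -0.0019, "y": 0.0001, "z": -0.0012, "claw": 0}], squeeze=55)

```text
time_s: 13.75
tool_pos: [0.6181, -0.0135, 0.1441]
tool_rot: [180.0, -32.2, -4.4]
force: [-2.6, -0.2, 5.3]
grip_width: 0.044
```

```bash
python3 - <<'E'
from pos import *
from cell import status
o=status.get_obs();print(o['tool_pos'],o['force'],BR.inv().apply(o['force']+np.array([0,0,3.2])))
E
```

```text
[ 0.61814638 -0.01353944  0.14408455] [-2.6080671  -0.20080305  5.3449737 ] [ 2.2757529  -0.40029961  8.63247476]
```

step_arm(series=[{"ax": 0, "ay": 0, "az": 0, "x": -0.0006, "y": 0, "z": -0.0004, "claw": 0}, {"ax": 0, "ay": 0, "az": 0, "x": -0.0013, "y": 0.0001, "z": -0.0008, "claw": 0}, {"ax": 0, "ay": 0, "az": 0, "x": -0.0019, "y": 0.0001, "z": -0.0012, "claw": 0}, {"ax": 0, "ay": 0, "az": 0, "x": -0.0019, "y": 0.0001, "z": -0.0012, "claw": 0}], squeeze=55)

```text
time_s: 14.15
tool_pos: [0.6174, -0.0134, 0.144]
tool_rot: [-180.0, -32.4, -4.4]
force: [-1.1, -0.7, 4.9]
grip_width: 0.0436
```

```bash
python3 - <<'E'
from ov import *
from cell import status
o=status.get_obs();print(o['tool_pos'],o['tool_rot'],o['force'],BR.inv().apply(o['force']+np.array([0,0,3.2])))
s=vision.read_camera("side")[:,:,::-1]; cv2.imwrite('pics/s14full.png',s)
cv2.imwrite("pics/s14.png",np.clip(1.5*cv2.resize(s[175:225,245:295],None,fx=12,fy=12,interpolation=cv2.INTER_CUBIC),0,255).astype('uint8'))
E
```

```text
[ 0.617392   -0.01339029  0.14399675] [-179.99996056  -32.37538462   -4.4082956 ] [-1.0520356  -0.66714953  4.85027628] [ 3.36841912 -0.74589442  7.37944508]
```

View pics/s14.png

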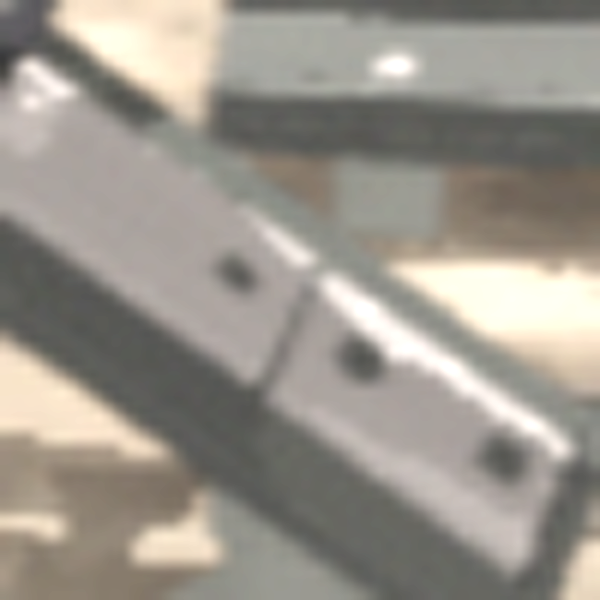

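```bash
python3 - <<'E'
from cell import status
o=status.get_obs();print(o['qpos'].round(2),o['effort'].round(2),o['tool_pos'],o['force'],o['wrist_torque'])
E
```

```text
[ 34.96  -5.27 -37.   122.38   1.41  29.69 -98.27] [-2.700e-01 -1.822e+01  1.120e+00 -2.757e+01  2.000e-02 -1.860e+00
 -3.000e-02] [ 0.61740757 -0.01338023  0.14399292] [ 0.11678816 -0.5747661   6.018997  ] [-0.0973607   0.17275289 -0.03950635]
```

Stiction is holding the plate and the wrist is slightly compliant. I'll ease the normal load a little and keep sliding.

step_arm(series=[{"ax": 0, "ay": 0, "az": 0, "x": -0.0003, "y": 0, "z": 0.0005, "claw": 0}, {"ax": 0, "ay": 0, "az": 0, "x": -0.001, "y": 0.0001, "z": 0.0001, "claw": 0}, {"ax": 0, "ay": 0, "az": 0, "x": -0.0016, "y": 0.0001, "z": -0.0003, "claw": 0}, {"ax": 0, "ay": 0, "az": 0, "x": -0.002, "y": 0.0001, "z": -0.0005, "claw": 0}, {"ax": 0, "ay": 0, "az": 0, "x": -0.002, "y": 0.0001, "z": -0.0005, "claw": 0}], squeeze=55)

```text
time_s: 14.7
tool_pos: [0.6143, -0.013, 0.1421]
tool_rot: [-180.0, -32.2, -4.4]
force: [4.1, 0.2, 4.4]
grip_width: 0.0443
```

```bash
python3 - <<'E'
from ov import *
from cell import status
o=status.get_obs();print(o['tool_pos'],o['tool_rot'],o['force'],BR.inv().apply(o['force']+np.array([0,0,3.2])),o['wrist_torque'])
s=vision.read_camera("side")[:,:,::-1]; cv2.imwrite('pics/s15full.png',s)
cv2.imwrite("pics/s15.png",np.clip(1.5*cv2.resize(s[175:225,245:295],None,fx=12,fy=12,interpolation=cv2.INTER_CUBIC),0,255).astype('uint8'))
E
```

```text
[ 0.61434652 -0.01303852  0.14212168] [-179.97964803  -32.22832245   -4.40934936] [4.08870793 0.16315437 4.42458379] [7.45671233 0.47635522 4.36451106] [-0.04731874 -0.70518653  0.05192123]
```

View pics/s15.png

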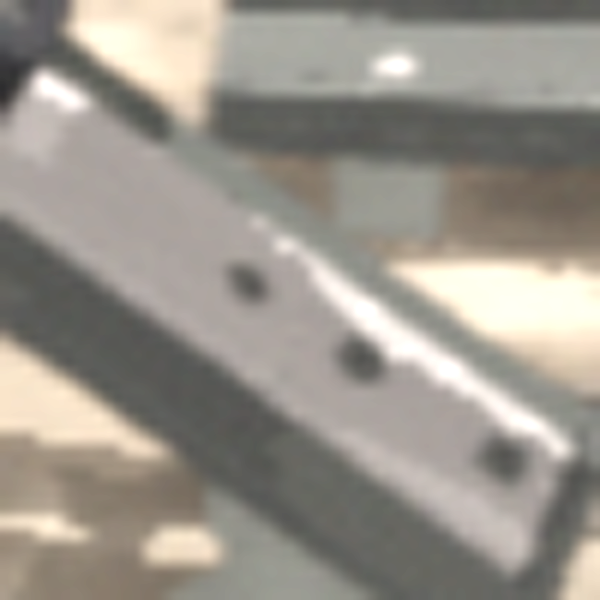

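The dark gap line is gone, the edges run through continuously, and the along-slope force rose to 7.5 N, so the plate is butted. Releasing.

step_arm(series=[{"ax": 0, "ay": 0, "az": 0, "x": 0, "y": 0, "z": 0, "claw": 70}, {"ax": 0, "ay": 0, "az": 0, "x": 0, "y": 0, "z": 0, "claw": 85}, {"ax": 0, "ay": 0, "az": 0, "x": 0, "y": 0, "z": 0, "claw": 85}, {"ax": 0, "ay": 0, "az": 0, "x": 0, "y": 0, "z": 0, "claw": 85}, {"ax": 0, "ay": 0, "az": 0, "x": 0, "y": 0, "z": 0, "claw": 85}], squeeze=20)

```text
time_s: 15.25
tool_pos: [0.6117, -0.0132, 0.1394]
tool_rot: [-180.0, -31.9, -4.4]
force: [0.4, 0.1, 0.6]
grip_width: 0.0718
```

```bash
python3 - <<'E'
from ov import *
from cell import status
o=status.get_obs();print(o['tool_pos'],o['tool_rot'],o['force'],o['grip_width'])
s=vision.read_camera("side")[:,:,::-1]; cv2.imwrite('pics/s16full.png',s)
cv2.imwrite("pics/s16.png",np.clip(1.5*cv2.resize(s[155:225,215:295],None,fx=8,fy=8,interpolation=cv2.INTER_CUBIC),0,255).astype('uint8'))
E
```

```text
[ 0.61169856 -0.01318093  0.13935713] [-179.99632828  -31.86455711   -4.42263592] [0.42382727 0.06948959 0.55889236] 0.07182618011377735
```

View pics/s16.png

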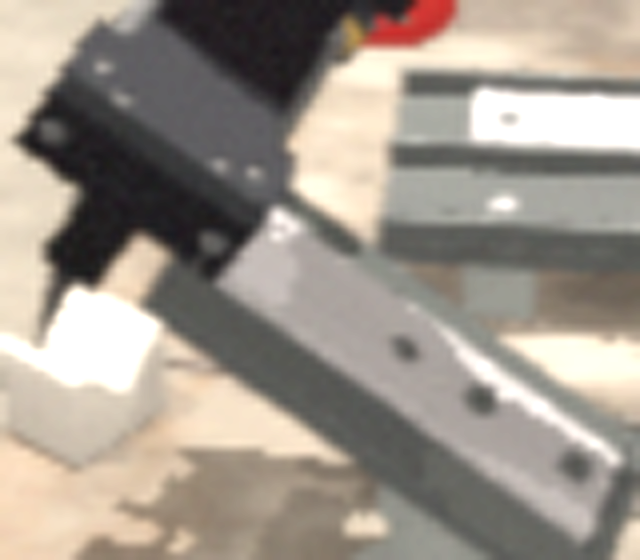

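The plate stays put after release. Retreating along the bed normal, then lifting clear.

step_arm(series=[{"ax": 0, "ay": 0, "az": 0, "x": -0.0025, "y": 0.0002, "z": 0.004, "claw": 85}, {"ax": 0, "ay": 0, "az": 0, "x": -0.008, "y": 0.0006, "z": 0.013, "claw": 85}, {"ax": 0, "ay": 0, "az": 0, "x": -0.016, "y": 0.0012, "z": 0.0255, "claw": 85}, {"ax": 0, "ay": 0, "az": 0, "x": -0.024, "y": 0.0018, "z": 0.0385, "claw": 85}, {"ax": 0, "ay": 0, "az": 0, "x": -0.03, "y": 0.0023, "z": 0.05, "claw": 85}, {"ax": 0, "ay": 5, "az": 0, "x": -0.03, "y": 0.0023, "z": 0.075, "claw": 85}, {"ax": 0, "ay": 12, "az": 0, "x": -0.03, "y": 0.0023, "z": 0.105, "claw": 85}, {"ax": 0, "ay": 20, "az": 0, "x": -0.03, "y": -0.03, "z": 0.13, "claw": 85}, {"ax": 0, "ay": 28, "az": 0, "x": -0.03, "y": -0.07, "z": 0.15, "claw": 85}, {"ax": 0, "ay": 31, "az": 0, "x": -0.03, "y": -0.11, "z": 0.16, "claw": 85}, {"ax": 0, "ay": 31, "az": 0, "x": -0.03, "y": -0.15, "z": 0.16, "claw": 85}, {"ax": 0, "ay": 31, "az": 0, "x": -0.03, "y": -0.19, "z": 0.16, "claw": 85}], squeeze=20)

```text
time_s: 16.5
tool_pos: [0.583, -0.2046, 0.3002]
tool_rot: [177.8, -1.0, -3.7]
force: [0.3, 0.3, 0.0]
grip_width: 0.074
```

step_arm(series=[{"ax": 0, "ay": 0, "az": 0, "x": -0.03, "y": -0.04, "z": 0, "claw": 85}, {"ax": 0, "ay": 0, "az": 0, "x": -0.06, "y": -0.08, "z": 0, "claw": 85}, {"ax": 0, "ay": 0, "az": 0, "x": -0.08, "y": -0.12, "z": 0, "claw": 85}, {"ax": 0, "ay": 0, "az": 0, "x": -0.08, "y": -0.15, "z": 0, "claw": 85}, {"ax": 0, "ay": 0, "az": 0, "x": -0.08, "y": -0.15, "z": 0, "claw": 85}], squeeze=20)

```text
time_s: 17.0
tool_pos: [0.4993, -0.3595, 0.2997]
tool_rot: [177.6, -1.0, -4.3]
force: [-0.3, -0.2, 0.7]
grip_width: 0.0739
```

```bash
python3 - <<'E'
from ov import *
from cell import status
o=status.get_obs();print(o['time_s'],o['tool_pos'],o['tool_rot'],o['force'],o['grip_width'])
s=vision.read_camera("side")[:,:,::-1]; cv2.imwrite('pics/s17full.png',s)
cv2.imwrite("pics/s17.png",cv2.resize(s[140:235,200:340],None,fx=5.5,fy=5.5,interpolation=cv2.INTER_CUBIC))
t=vision.read_camera("top")[:,:,::-1]; cv2.imwrite('pics/t17full.png',t)
cv2.imwrite("pics/t17.png",cv2.resize(t[140:240,215:305],None,fx=6,fy=6,interpolation=cv2.INTER_CUBIC))
E
```

```text
17.0 [ 0.49931484 -0.35953647  0.29969717] [177.61415812  -0.95944317  -4.28245044] [-0.33122535 -0.15201338  0.67022173] 0.07388818440075332
```

View pics/s17.png

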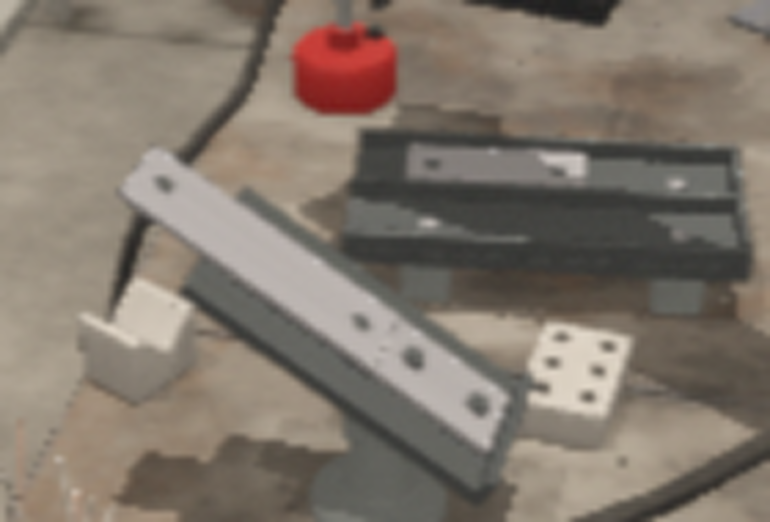

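View pics/t17.png

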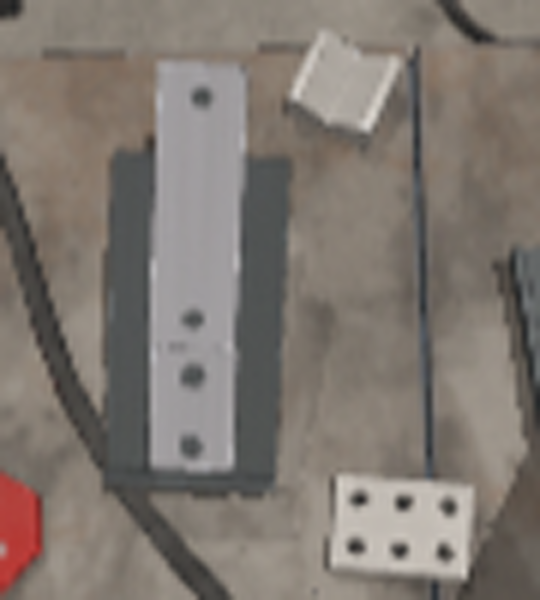

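View pics/t17full.png

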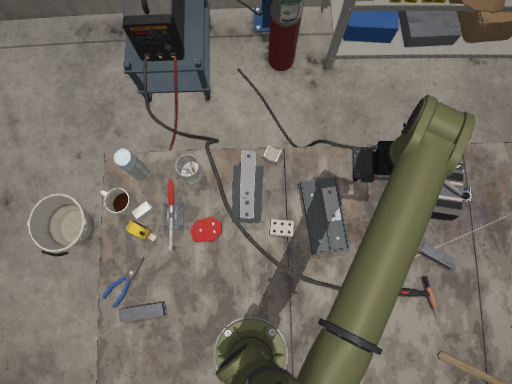

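The top and side views show the long plate flat on the bed, in line with the fixed plate and no gap showing. The seam is at about (195,347) in the top crop. The surrounding objects haven't moved and the robot is touching nothing.

```bash
python3 - <<'E'
from cell import workorder
print(workorder.sign_off())
E
```

```text
the job is handed in; nothing more can be done
None
```

The long plate is lying flat on the sloping bed, in line with the fixed short plate and butted against it. I signed the job off at about 17 s; sign-off gives no verdict.

- **Sliding and lifting:** The long plate was in the left channel. I pushed it from its near end until it overhung the open end by 45 mm, measured in the pictures. I then pinched the overhang across its width and lifted it out.
- **Placing:** I tilted it to match the bed (about 31.6° by the fit) and laid it down with about 9 N of contact. I then slid it down the slope until the force rose to 7.5 N and the gap line disappeared, and only then let go.
- **Last checks:** Pictures from both cameras after the arm had backed away show no gap at the seam and the edges in line. The other plate, the bed and the loose objects near the bed and tray look where they were. The force on the tool was about zero.
- **What disagreed:**
  - The real gripper sat about 31 to 34 mm further back along the tool axis than the reported TCP. I corrected for this using the pictures and a contact test.
  - That contact test touched the tray floor or a rivet in it with 8.5 N.
  - The plate drooped about 1° to 2° in the grip.
  - It also stuck briefly while sliding on the bed.
- **Limit of the checks:** The cameras resolve about 2 to 3 mm per pixel, so "no gap" rests on the pictures together with the contact force.

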